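Set a bench pump's rotor to half float and shut its coupling guard

ROBOT

A 7-joint arm with a two-finger parallel gripper is mounted at the origin on the work surface. World frame = base frame: x ahead of the robot, y to its left, z up, the work surface at z = 0. Lengths are in mm, angles in rad, forces in N, time in s.
With the tool pointing down it reaches from about 400 to 875 mm from the base axis. Payload 4.4 kg.
Tool frame: the origin (TCP) lies midway between the tips of the shut fingers; the grasp point (between the pads) lies 19 mm behind it; z points along the fingers, y is the line along which they close (so a half turn about z gives the same grasp; the last joint's range is limited). The gripper opens to 85 mm and grips with 20 to 120 N. Pads are 22 mm wide; open, the fingers measure 114 mm over their backs; the gripper's body (76 mm by 85 mm) begins 54 mm behind the grasp point. The pads swing forward as they close: fully open they stand 13 mm farther back than shut.
Start: joints at [1.162, 0.628, 0.038, 1.517, -0.027, 0.996, -0.02], TCP at [218.509, -612.186, 231.313] pointing down, gripper open.
Joint ranges: [-3.06, 3.06], [-0.37, 2.12], [-1.25, 1.32], [0.18, 2.47], [-1.1, 4.24], [0.23, 1.98], [-2.94, 2.94]. Speed limits (rad/s): [2.57, 2.57, 3.14, 3.14, 3.14, 3.14, 3.14].

INTERFACE

Orientations are given as [roll, pitch, yaw] about the fixed x, y, z axes, in that order (R = Rz(yaw) Ry(pitch) Rx(roll)).
In Python, from cell import read_state, get_image, finish_job gives the robot as it stands.
- The arm moves only by the tool send_rows, never from a script. Its argument "series" is a list of rows, each an object of numbers: "ax", "ay", "az": the turn, a rotation vector about the tool's x, y, z in rad; "dx", "dy", "dz": the shift along the tool's x, y, z in cm; "hand": the closure, from 0 (fully open) to 1 (shut). In form: [{"ax": .., "ay": .., "az": .., "dx": .., "dy": .., "dz": .., "hand": ..}, ...]. A call has 1 to 10 rows; each row is the pose to reach, as a shift and turn from the pose commanded when the call began, along the tool's axes at that moment; what a row does not reach only later rows make up. A row lasts 1/10 s, in which the tool goes at most 50 mm and 8.59 degrees, less where a joint would pass 70% of its speed; a pose out of reach is approached as far as the arm can. A call with a gripper value outside its range is refused whole. The fingers move at their own pace and stop on an object; the grip force is fixed at half the most. Time passes only in rows, so rows that repeat a pose let the fingers close. It gives the time, the measured TCP pose, the force, the opening and the grip force at its end, in the units of the state.
- read_state(): the state, without advancing time (a new reading comes with each control period).
- get_image(name): name is "side" or "top" or "wrist"; returns a dict with "pixels" (480x640x3 uint8, red, green, blue), "mtx" (3x3 intrinsics, pixels), "R" (3x3) and "t" (3): a world point X has camera coordinates R X + t. Camera axes: x right, y down, z forward; pixel columns grow to the right and rows downward; lengths in mm; the calibration is good to about 2 mm. A picture is of the moment at which its call begins. There is no depth.
- finish_job(): hands the job in; it is judged then, once.
The state is a dict: "clock": time; "qpos": joint angles; "qd": joint speeds; "tau": joint torques, N m; "eef_pos": TCP position; "tool_rot": TCP orientation; "force": force on the tool from outside, world axes, zero at the start; "torque": the same for the moment, N m; "width": finger opening in mm; "gripper_force": force on a finger pad.
Only numpy, scipy, OpenCV 4.12 (cv2) and the standard library are available. Lean on these libraries where they do the work, as an engineer would, in place of code of your own. Each camera call takes 0.05 s, during which the arm holds its last target. There are 200 camera calls.

TASK

The small bench pump has just been put back together: hold the coupling hub on the pump's own shaft, push the shaft into the pump until you feel it stop, then draw it out towards the motor until it stops again, and leave it midway between the two stops. Hold it against each stop with about 10 N for half a second to be sure, never with more than 15 N. Then let go, slide the yellow coupling guard along its rails over the coupling until it is fully home, and leave the loose things on the bench where they are.

Things in the scene. Friction and masses are not known exactly. Their poses are not given: they have to be found in the camera images.
- pump_set: Bench pump and motor on a dark steel base plate 220 x 500 x 12 mm, fixed to the table. Origin: on the table under the shaft. z up, y along the shaft: blue-green pump with two blue-capped nozzles (to 159 mm high) to -y, grey motor (72 mm thick) to +y. Shaft axis 75 mm above the table. The plate spans x -110..110, y -270..230 mm. Pushing in is -y, drawing out +y.
- pump_hub (a point): Centre of the coupling hub on the pump's own shaft: aluminium cylinder 36 mm in diameter, 28 mm long, plus 8 mm jaws towards the motor, with free space at both sides to straddle it from above. Axes as the pump set's. It slides with the 14 mm shaft along y only, without turning; it starts somewhere between the stops, 15 to 35 mm to -y of the pump set's origin.
- gland (a point): Centre of the aluminium face of the pump's bearing bracket where the shaft comes out, 67 mm to -y of the pump set's origin, fixed. Inside are the shaft's two stops: unseen, their places and the total float (about a centimetre, more or less) differ each time. The seal drags with about 1.5 N as the shaft slides and holds it where it is left; at a stop the resistance climbs steeply within a millimetre.
- motor_hub (a point): Centre of the motor's own coupling hub, fixed: 36 mm in diameter, its jaws facing the pump hub; it occupies y = 16 to 50 mm of the pump set, centre at 37 mm.
- guard_handle (a point): Centre of the black bar of the guard's bow handle: bar 12 mm thick, 14 mm high, 64 mm long along the shaft, 158 mm above the table, 27 mm free under it. The guard is a clear arch with yellow frames, 104 mm wide, 95 mm long along the shaft, top 125 mm above the table, on rails along the shaft; it starts parked over the motor.
- guard (a joint): Travel of the guard in m: 0 parked over the motor, grows as it slides towards the pump (-y of the pump set), 0.135 fully home against its end stop, over the coupling. It slides with about 3 N and stays where it is left.
- spider: Orange coupling spider, a flower-shaped ring 36 mm across and 11 mm high, lying loose on the base plate, on the side away from the robot; leave it. Origin: centre of its underside. (Other loose things, to be left too, lie on the table around the pump: a spanner and a dish of bolts 10 mm or more off the plate on the robot's side, and farther off a beaker, a glass dish, a wash bottle, a screwdriver.)

How it is judged:
By the outcome, as a careful person would: the job done as asked, in the order asked, and still so for the second after the job is handed in, with the robot touching nothing.
It also fails if it takes over 72 s, if anything falls off the work surface, if the arm or the gripper's body presses on something with over 40 N, if the wrist force passes 120 N, or if a joint passes its speed limit or range.

## Working session

There is one attempt and no reset: what is moved stays moved. The work goes in short steps, Python scripts to look and compute and a tool call to move; the robot and the scene stay as the last step left them, time stands still between calls to the robot, and variables do not carry over. Pictures are saved under pics/ and viewed, at most 10 in all, crops included, and the job is handed in when it is done.

Besides the shell and the picture viewer there is one more tool, called by a JSON object that holds its "api" and its "payload", one argument or row to a line. send_rows: Moves the arm, as the interface text tells. Its arguments: {"type":"object","properties":{"series":{"type":"array","items":{"type":"object","properties":{"ax":{"type":"number"},"ay":{"type":"number"},"az":{"type":"number"},"dx":{"type":"number"},"dy":{"type":"number"},"dz":{"type":"number"},"hand":{"type":"number"}}}}},"required":["series"]}

```bash
mkdir -p pics; cat > h.py <<'E'
import numpy as np, cv2
from cell import read_state, get_image, finish_job
def grab(n,fn=None):
    d=get_image(n)
    d={k:np.array(v) for k,v in d.items()}
    if fn: cv2.imwrite('pics/'+fn,d['pixels'][:,:,::-1])
    np.savez('last_%s.npz'%n,**d)
    return d
def load(n): return dict(np.load('last_%s.npz'%n))
def ray(d,u,v):
    r=d['R'].T@np.linalg.solve(d['mtx'],[u,v,1.]); return -d['R'].T@d['t'], r/np.linalg.norm(r)
def plane(d,u,v,z):
    o,r=ray(d,u,v); return o+r*(z-o[2])/r[2]
def tri(l):
    A=0;b=0;R=[ray(*a) for a in l]
    for o,r in R:
        P=np.eye(3)-np.outer(r,r);A=A+P;b=b+P@o
    X=np.linalg.solve(A,b)
    return X,[np.linalg.norm((np.eye(3)-np.outer(r,r))@(X-o)) for o,r in R]
def proj(d,X):
    c=d['mtx']@(d['R']@np.array(X,float)+d['t']); return c[:2]/c[2]
E
python3 - <<'E'
from h import *
for n in ('top','side','wrist'): 
    d=grab(n,n+'0.png'); print(n,(-d['R'].T@d['t']).round(0),d['R'][2].round(2))
s=read_state(); print(s['clock'],s['eef_pos'],s['tool_rot'],s['force'],s['width'])
E
```

```text
top [497.  78. 750.] [ 0.17 -0.01 -0.99]
side [ 372. -447.  487.] [ 0.31  0.78 -0.55]
wrist [ 284. -589.  373.] [-0.26 -0.09 -0.96]
0.15 [ 218.34148011 -611.75337583  230.60723242] [-3.14018365e+00  2.08100489e-05  3.42773671e-01] [-0.06387681 -0.18678251  0.81304004] 85.42356893139343
```

View pics/top0.png

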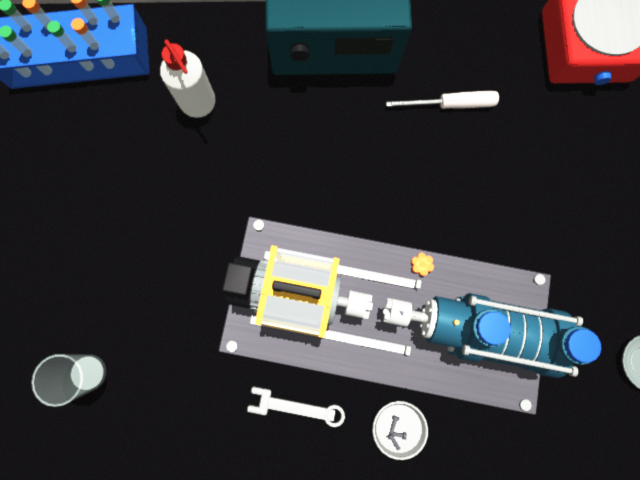

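View pics/side0.png

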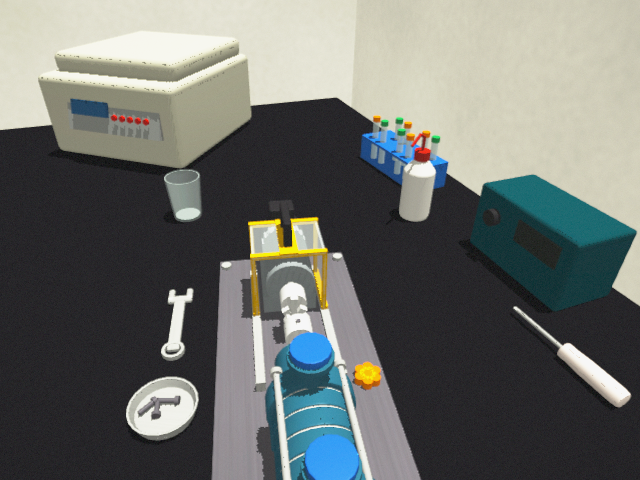

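The top view shows the plate with corners near (248,218), (551,273), (536,413) and (220,352). The pump hub is at (398,313), the motor hub at (358,305), the handle at (297,289) and the spider at (423,264). In the side view the hub is at about (297,325) and the guard stands over the motor at (288,250).

```bash
python3 - <<'E'
from h import *
t=load('top');s=load('side')
C=np.array([plane(t,*p,12) for p in [(248,218),(551,273),(536,413),(220,352)]]);print(C.round(0))
print([np.linalg.norm(C[i]-C[(i+1)%4]).round(0) for i in range(4)])
m=(C[0]+C[3])/2; e=(C[1]+C[2])/2; y=(m-e)/np.linalg.norm(m-e); O=C.mean(0)+20*y; O[2]=0
ax=np.array([y[1],-y[0],0]); print('O',O,'y',y,'yaw of y',np.degrees(np.arctan2(y[1],y[0])))
for yy,z in((-25,75),(37,75),(-67,75)): print(yy,proj(t,O+yy*y+[0,0,z]),proj(s,O+yy*y+[0,0,z]))
for p,z in(((297,289),165),((398,313),93),((358,305),93)):
  X=plane(t,*p,z); print(p,X.round(1),'local',((X-O)@ax).round(1),((X-O)@y).round(1))
big=cv2.resize(t['pixels'][230:360,220:460],None,fx=3.2,fy=3.2,interpolation=3)
b2=cv2.resize(s['pixels'][190:390,220:400],None,fx=2.9,fy=2.9,interpolation=3)[:600]
h=max(len(big),len(b2)); c=np.zeros((h,800,3),np.uint8)
c[:len(big),:]=0
cv2.imwrite('pics/c1.png',big[:,:,::-1]);cv2.imwrite('pics/c2.png',b2[:,:,::-1])
E
```

```text
[[ 662.  180.   12.]
 [ 562. -310.   12.]
 [ 347. -264.   12.]
 [ 448.  222.   12.]]
[np.float64(500.0), np.float64(220.0), np.float64(497.0), np.float64(217.0)]
O [508.63468651 -23.57042611   0.        ] y [0.20215493 0.97935356 0.        ] yaw of y 78.33699840781163
-25 [398.35452341 312.12028821] [298.05225017 329.83952609]
37 [356.34584149 304.26333995] [292.33353607 298.09921535]
-67 [426.9066614  317.46043841] [302.54016106 354.74856749]
(297, 289) [534.2  96.  165. ] local 0.9 122.3
(398, 313) [502.2 -44.1  93. ] local -2.2 -21.4
(358, 305) [514.5  12.1  93. ] local -1.4 36.1
```

View pics/c1.png

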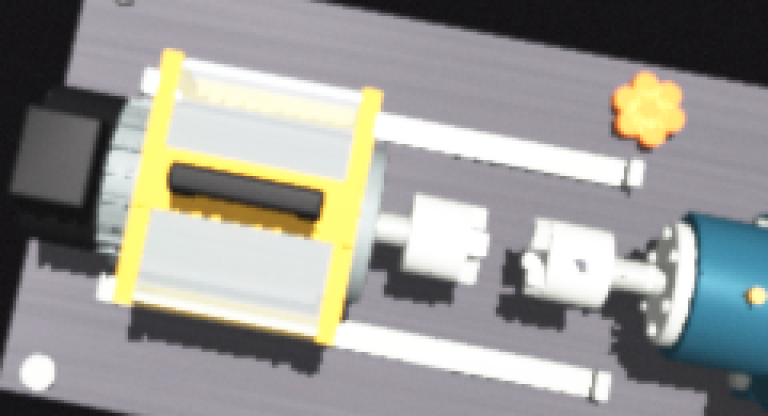

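View pics/c2.png

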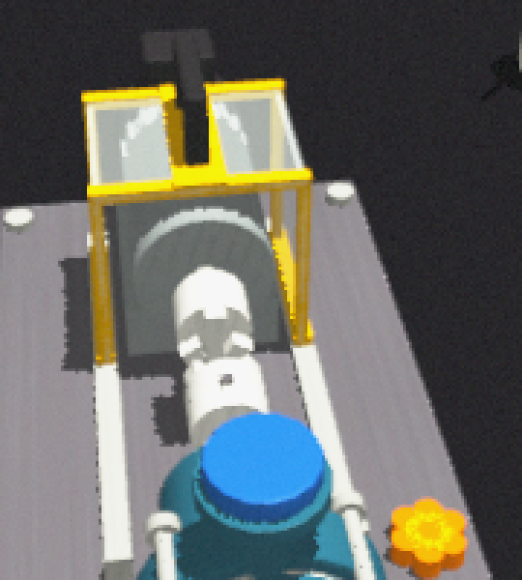

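The crops show the hub's set screw at top crop (580,267) and side crop (226,380). The handle bar runs from (170,180) to (322,205) in the top crop, with its near end at the bottom of the dark bar at about (195,165) in the side crop. The fingers have room on both sides of the hub.

```bash
cat >> h.py <<'E'
from scipy.spatial.transform import Rotation as Rn
O=np.array([508.6,-23.6,0.]);Y=np.array([.20215,.97935,0]);X_=np.array([Y[1],-Y[0],0])
def loc(P): P=np.array(P)-O; return np.array([P@X_,P@Y,P[2]]).round(2)
def glob(x,y,z): return O+x*X_+y*Y+[0,0,z]
def delta(target,yaw):
    s=read_state();Rt=Rn.from_euler('xyz',s['tool_rot']).as_matrix()
    T=Rn.from_euler('xyz',[np.pi,0,yaw]).as_matrix()
    print('d cm',(Rt.T@(np.array(target)-s['eef_pos'])/10).round(3),'a',Rn.from_matrix(Rt.T@T).as_rotvec().round(4))
YAW=np.arctan2(Y[1],Y[0])
def st():
    s=read_state();R=Rn.from_euler('xyz',s['tool_rot']).as_matrix();f=np.array(s['force'])
    print(s['clock'],'loc',loc(s['eef_pos']),'rot',np.round(s['tool_rot'],4),'Fxyz loc',[round(float(v),2) for v in(f@X_,f@Y,f[2])],'w',s['width'],s['gripper_force'])
E
python3 - <<'E'
from h import *
t=load('top');s=load('side')
X,e=tri([(t,220+580/3.2,230+267/3.2),(s,220+226/2.9,190+380/2.9)]);print('screw',loc(X),e)
X,e=tri([(t,220+322/3.2,230+200/3.2),(s,220+197/2.9,190+163/2.9)]);print('handle near end',loc(X),e)
for p,z in(((491,328),159),((581,346),159)):print('nozzle',loc(plane(t,*p,z)))
print('spider',loc(plane(t,423,264),) if 0 else loc(plane(t,423,264,20)))
delta(glob(0,-26,240),YAW)
E
```

```text
screw [ -0.97 -26.38  91.44] [np.float64(0.8548227535397439), np.float64(0.8548227535398905)]
handle near end [  2.76  91.8  124.66] [np.float64(1.6485930037615206), np.float64(1.648593003761493)]
nozzle [  -2.14 -128.53  159.  ]
nozzle [  -3.59 -243.3   159.  ]
spider [ 85.09 -62.14  20.  ]
d cm [ 45.754 -43.418  -0.879] a [-1.3000e-03 -7.0000e-04 -1.0245e+00]
```

{"api": "send_rows", "payload": {
  "series": [
    {"dx": 45.7,"dy": -43.4,"dz": -0.9,"az": -1.0245,"hand": 0},
    {"dx": 45.7,"dy": -43.4,"dz": -0.9,"az": -1.0245,"hand": 0},
    {"dx": 45.7,"dy": -43.4,"dz": -0.9,"az": -1.0245,"hand": 0},
    {"dx": 45.7,"dy": -43.4,"dz": -0.9,"az": -1.0245,"hand": 0},
    {"dx": 45.7,"dy": -43.4,"dz": -0.9,"az": -1.0245,"hand": 0},
    {"dx": 45.7,"dy": -43.4,"dz": -0.9,"az": -1.0245,"hand": 0},
    {"dx": 45.7,"dy": -43.4,"dz": -0.9,"az": -1.0245,"hand": 0},
    {"dx": 45.7,"dy": -43.4,"dz": -0.9,"az": -1.0245,"hand": 0},
    {"dx": 45.7,"dy": -43.4,"dz": -0.9,"az": -1.0245,"hand": 0},
    {"dx": 45.7,"dy": -43.4,"dz": -0.9,"az": -1.0245,"hand": 0}
  ]
}}

```text
invalid input at $.series[0]: expected keys ax, ay, az, dx, dy, dz, hand
```

```bash
python3 - <<'E'
from h import *
st(); delta(glob(0,-26,240),YAW)
E
```

```text
0.15 loc [-165.37 -634.68  230.61] rot [-3.1402  0.      0.3428] Fxyz loc [-0.02, -0.2, 0.81] w 85.42356893139343 0.0
d cm [ 45.754 -43.418  -0.879] a [-1.3000e-03 -7.0000e-04 -1.0245e+00]
```

{"api": "send_rows", "payload": {
  "series": [
    {"ax": 0,"ay": 0,"dx": 45.7,"dy": -43.4,"dz": -0.9,"az": -1.0245,"hand": 0},
    {"ax": 0,"ay": 0,"dx": 45.7,"dy": -43.4,"dz": -0.9,"az": -1.0245,"hand": 0},
    {"ax": 0,"ay": 0,"dx": 45.7,"dy": -43.4,"dz": -0.9,"az": -1.0245,"hand": 0},
    {"ax": 0,"ay": 0,"dx": 45.7,"dy": -43.4,"dz": -0.9,"az": -1.0245,"hand": 0},
    {"ax": 0,"ay": 0,"dx": 45.7,"dy": -43.4,"dz": -0.9,"az": -1.0245,"hand": 0},
    {"ax": 0,"ay": 0,"dx": 45.7,"dy": -43.4,"dz": -0.9,"az": -1.0245,"hand": 0},
    {"ax": 0,"ay": 0,"dx": 45.7,"dy": -43.4,"dz": -0.9,"az": -1.0245,"hand": 0},
    {"ax": 0,"ay": 0,"dx": 45.7,"dy": -43.4,"dz": -0.9,"az": -1.0245,"hand": 0},
    {"ax": 0,"ay": 0,"dx": 45.7,"dy": -43.4,"dz": -0.9,"az": -1.0245,"hand": 0},
    {"ax": 0,"ay": 0,"dx": 45.7,"dy": -43.4,"dz": -0.9,"az": -1.0245,"hand": 0}
  ]
}}

```text
clock: 1.15
eef_pos: [444.7, -164.4, 238.5]
tool_rot: [3.141, 0.0, 1.367]
force: [0.5, -0.1, -0.6]
width: 85.6
gripper_force: 0.0
```

```bash
python3 - <<'E'
from h import *
st(); delta(glob(0,-26,240),YAW)
E
```

```text
1.15 loc [ -34.13 -150.79  238.53] rot [3.1414e+00 2.0000e-04 1.3668e+00] Fxyz loc [0.56, -0.01, -0.56] w 85.63728610393537 0.0
d cm [12.481  3.407 -0.148] a [ 0.0002  0.0002 -0.0004]
```

{"api": "send_rows", "payload": {
  "series": [
    {"ax": 0,"ay": 0,"az": 0,"dx": 10,"dy": 2.7,"dz": 0,"hand": 0},
    {"ax": 0,"ay": 0,"az": 0,"dx": 10,"dy": 2.7,"dz": 0,"hand": 0},
    {"ax": 0,"ay": 0,"az": 0,"dx": 10,"dy": 2.7,"dz": 0,"hand": 0},
    {"ax": 0,"ay": 0,"az": 0,"dx": 10,"dy": 2.7,"dz": 0,"hand": 0},
    {"ax": 0,"ay": 0,"az": 0,"dx": 10,"dy": 2.7,"dz": 0,"hand": 0}
  ]
}}

```text
clock: 1.65
eef_pos: [490.1, -75.0, 238.1]
tool_rot: [-3.141, 0.001, 1.366]
force: [-0.7, -0.5, 0.2]
width: 85.8
gripper_force: 0.0
```

```bash
python3 - <<'E'
from h import *
st(); delta(glob(0,-26,240),YAW); grab('wrist','w1.png')
E
```

```text
1.65 loc [ -7.75 -54.08 238.15] rot [-3.1405e+00  1.1000e-03  1.3657e+00] Fxyz loc [-0.56, -0.67, 0.25] w 85.77540621480041 0.0
d cm [ 2.809  0.77  -0.189] a [-0.0011  0.0011 -0.0015]
```

View pics/w1.png

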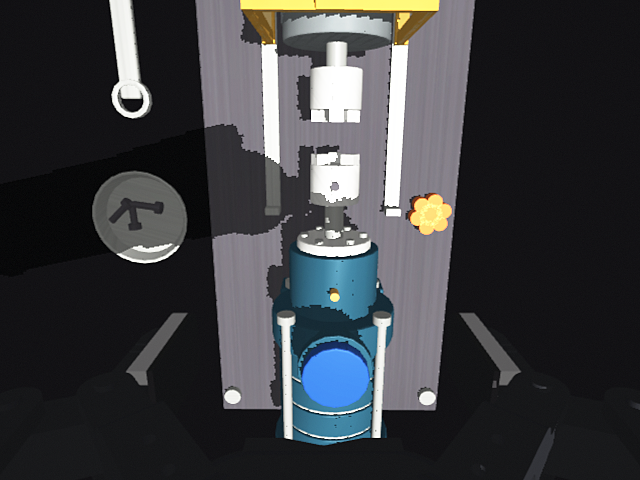

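The wrist view shows the pump hub body from (311,165) to (359,200), its set screw at (335,186) and its jaws up to row 153. The motor hub spans columns 311–362 and the gland face is at about row 240. The spider is clear, at (431,214).

```bash
python3 - <<'E'
from h import *
w=load('wrist');t=load('top');s=load('side')
for n,u,v,z in(('L',311,182,75),('R',359,182,75),('screw',335,186,93),('mL',311,90,75),('mR',362,90,75),('railL',270,130,20),('railR',396,130,20)):print(n,loc(plane(w,u,v,z)))
for n,l in(('screw wt',[(w,335,186),(t,401.25,313.4)]),('screw all',[(w,335,186),(t,401.25,313.4),(s,297.9,321)])):
  X,e=tri(l);print(n,loc(X),np.round(e,1))
for n,u,v in(('jawtip',335,153),('jawroot',335,165),('face',335,200)):print(n,loc(plane(w,u,v,90)))
# axis direction by rail edges on wrist image
g=w['pixels'].astype(int)
for v in(70,100,160,190):
  r=g[v].sum(1); a=np.where(r[250:300]>600)[0]+250; b=np.where(r[380:415]>600)[0]+380
  print(v,[loc(plane(w,q.mean(),v,18))[:2] for q in(a,b) if len(q)])
E
```

```text
L [-16.65 -24.85  75.  ]
R [ 18.19 -24.94  75.  ]
screw [  0.27 -25.21  93.  ]
mL [-15.99  37.98  75.  ]
mR [18.9  37.89 75.  ]
railL [-51.73  10.83  20.  ]
railR [52.61 10.56 20.  ]
screw wt [ -0.75 -25.75  92.16] [1.1 1.1]
screw all [ -0.51 -25.94  91.09] [1.  1.3 0.4]
jawtip [ 0.24 -3.28 90.  ]
jawroot [  0.28 -11.3   90.  ]
face [  0.41 -35.42  90.  ]
70 [array([-50.23,  57.24]), array([52.83, 56.98])]
100 [array([-51.09,  34.45]), array([52.68, 34.19])]
160 [array([-47.38, -13.79]), array([ 52.37, -14.04])]
190 [array([ 51.78, -39.6 ])]
```

```bash
python3 - <<'E'
from h import *
w=load('wrist');t=load('top')
def cen(d,u,v,r=9,th=480):
  p=d['pixels'][v-r:v+r+1,u-r:u+r+1].astype(int).sum(2)>th; yy,xx=np.nonzero(p); return u-r+xx.mean(),v-r+yy.mean()
P=[plane(t,*cen(t,*p),15) for p in((258,225),(540,280),(526,405),(232,346))]
P=np.array(P);print([loc(p) for p in P])
for a,b in((0,1),(3,2)): 
  d=P[a]-P[b];print('yaw',np.arctan2(d[1],d[0]))
for a,b in((0,3),(1,2)):
  d=P[a]-P[b];print('yaw',np.arctan2(d[1],d[0])+np.pi/2)
Q=[plane(w,*cen(w,*p),15) for p in((233,396),(427,398))];print([loc(p) for p in Q]);d=Q[1]-Q[0];print('yaw w',np.arctan2(d[1],d[0])+np.pi/2)
print(YAW)
E
```

```text
[array([ 97.19, 211.  ,  15.  ]), array([  96.43, -251.81,   15.  ]), array([-100.03, -249.97,   15.  ]), array([-93.13, 212.68,  15.  ])]
yaw 1.3656132380393255
yaw 1.3523344523315266
yaw 1.3584539234861335
yaw 1.3578593875322362
[array([-100.46, -249.16,   15.  ]), array([  96.89, -251.13,   15.  ])]
yaw w 1.3572622450597207
1.367242653807217
```

```bash
cat >> h.py <<'E'
O=O+.6*X_; YAW=1.358; Y=np.array([np.cos(YAW),np.sin(YAW),0]); X_=np.array([Y[1],-Y[0],0])
E
python3 - <<'E'
from h import *
st(); delta(glob(0,-26,130),YAW)
E
```

```text
1.7 loc [ -7.81 -54.62 238.22] rot [-3.1407e+00  1.2000e-03  1.3647e+00] Fxyz loc [-0.58, -0.39, 0.25] w 85.41927585681857 0.0
d cm [ 2.869  0.81  10.818] a [-0.0009  0.0012  0.0067]
```

{"api": "send_rows", "payload": {
  "series": [
    {"ax": 0,"ay": 0,"az": 0.007,"dx": 2.8,"dy": 0.8,"dz": 5,"hand": 0},
    {"ax": 0,"ay": 0,"az": 0.007,"dx": 2.8,"dy": 0.8,"dz": 9,"hand": 0},
    {"ax": 0,"ay": 0,"az": 0.007,"dx": 2.8,"dy": 0.8,"dz": 10.8,"hand": 0},
    {"ax": 0,"ay": 0,"az": 0.007,"dx": 2.8,"dy": 0.8,"dz": 10.8,"hand": 0},
    {"ax": 0,"ay": 0,"az": 0.007,"dx": 2.8,"dy": 0.8,"dz": 10.8,"hand": 0},
    {"ax": 0,"ay": 0,"az": 0.007,"dx": 2.8,"dy": 0.8,"dz": 10.8,"hand": 0}
  ]
}}

```text
clock: 2.3
eef_pos: [505.3, -48.8, 131.9]
tool_rot: [3.139, -0.0, 1.358]
force: [-0.1, -0.1, 0.2]
width: 85.4
gripper_force: 0.0
```

```bash
python3 - <<'E'
from h import *
st(); delta(glob(0,-26,53),YAW); d=grab('wrist','w2.png')
E
```

```text
2.3 loc [  1.55 -25.36 131.88] rot [ 3.1388e+00 -1.0000e-04  1.3585e+00] Fxyz loc [-0.11, -0.14, 0.21] w 85.38378066469508 0.0
d cm [-0.065 -0.177  7.887] a [ 0.0028 -0.0001  0.0005]
```

View pics/w2.png

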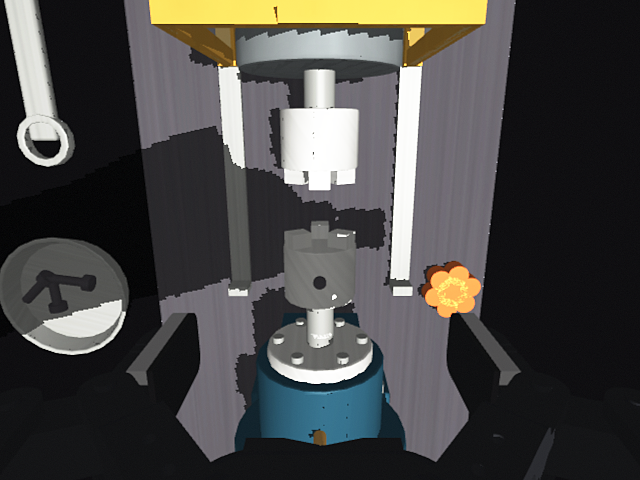

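The close wrist view shows the hub between columns 284 and 355, with its screw at (320,283). The jaws end at row 222, and both fingers stand clear of everything.

```bash
python3 - <<'E'
from h import *
w=load('wrist');t=load('top')
print(loc(plane(w,320,283,93)),loc(plane(w,319.5,265,75)),loc(plane(w,319.5,140,75)),loc(plane(w,320,222,88)))
X,e=tri([(w,320,283),(t,401.25,313.4)]);print(loc(X),e)
E
```

```text
[ 4.000e-02 -2.589e+01  9.300e+01] [ -0.25 -23.28  75.  ] [-0.08 37.46 75.  ] [ 0.1   1.76 88.  ]
[ -1.   -26.98  89.45] [np.float64(1.0643889814951246), np.float64(1.0643889814951768)]
```

{"api": "send_rows", "payload": {
  "series": [
    {"ax": 0.0028,"ay": 0,"az": 0,"dx": -0.06,"dy": -0.17,"dz": 2.5,"hand": 0},
    {"ax": 0.0028,"ay": 0,"az": 0,"dx": -0.06,"dy": -0.17,"dz": 5,"hand": 0},
    {"ax": 0.0028,"ay": 0,"az": 0,"dx": -0.06,"dy": -0.17,"dz": 7,"hand": 0},
    {"ax": 0.0028,"ay": 0,"az": 0,"dx": -0.06,"dy": -0.17,"dz": 7.9,"hand": 0},
    {"ax": 0.0028,"ay": 0,"az": 0,"dx": -0.06,"dy": -0.17,"dz": 7.9,"hand": 0},
    {"ax": 0.0028,"ay": 0,"az": 0,"dx": -0.06,"dy": -0.17,"dz": 7.9,"hand": 0},
    {"ax": 0.0028,"ay": 0,"az": 0,"dx": -0.06,"dy": -0.17,"dz": 7.9,"hand": 0}
  ]
}}

```text
clock: 3.05
eef_pos: [503.6, -48.1, 52.6]
tool_rot: [-3.141, -0.0, 1.36]
force: [0.6, 0.1, 0.4]
width: 85.7
gripper_force: 0.0
```

```bash
python3 - <<'E'
from h import *
st(); delta(glob(0,-26,53),YAW)
E
```

```text
3.05 loc [ -0.35 -25.06  52.61] rot [-3.1411e+00 -4.0000e-04  1.3601e+00] Fxyz loc [0.59, 0.23, 0.44] w 85.65381218497402 0.0
d cm [-0.094  0.035 -0.039] a [-0.0005 -0.0004  0.0021]
```

Close on the hub, keeping the pose.

{"api": "send_rows", "payload": {
  "series": [
    {"ax": 0,"ay": 0,"az": 0.002,"dx": -0.08,"dy": 0.02,"dz": 0,"hand": 1},
    {"ax": 0,"ay": 0,"az": 0.002,"dx": -0.08,"dy": 0.02,"dz": 0,"hand": 1},
    {"ax": 0,"ay": 0,"az": 0.002,"dx": -0.08,"dy": 0.02,"dz": 0,"hand": 1},
    {"ax": 0,"ay": 0,"az": 0.002,"dx": -0.08,"dy": 0.02,"dz": 0,"hand": 1},
    {"ax": 0,"ay": 0,"az": 0.002,"dx": -0.08,"dy": 0.02,"dz": 0,"hand": 1},
    {"ax": 0,"ay": 0,"az": 0.002,"dx": -0.08,"dy": 0.02,"dz": 0,"hand": 1},
    {"ax": 0,"ay": 0,"az": 0.002,"dx": -0.08,"dy": 0.02,"dz": 0,"hand": 1},
    {"ax": 0,"ay": 0,"az": 0.002,"dx": -0.08,"dy": 0.02,"dz": 0,"hand": 1}
  ]
}}

```text
clock: 3.85
eef_pos: [503.2, -48.9, 51.7]
tool_rot: [-3.14, -0.0, 1.358]
force: [1.9, -0.1, 3.0]
width: 34.8
gripper_force: 59.3
```

```bash
python3 -c "
from h import *
st()"
```

```text
3.85 loc [ -0.49 -25.87  51.66] rot [-3.1400e+00 -2.0000e-04  1.3583e+00] Fxyz loc [1.88, 0.3, 3.03] w 34.787474149755425 59.33808982372284
```

{"api": "send_rows", "payload": {
  "series": [
    {"ax": 0,"ay": 0,"az": 0,"dx": -0.03,"dy": 0,"dz": 0,"hand": 1},
    {"ax": 0,"ay": 0,"az": 0,"dx": -0.06,"dy": 0,"dz": 0,"hand": 1},
    {"ax": 0,"ay": 0,"az": 0,"dx": -0.1,"dy": 0,"dz": 0,"hand": 1},
    {"ax": 0,"ay": 0,"az": 0,"dx": -0.1,"dy": 0,"dz": 0,"hand": 1}
  ]
}}

```text
clock: 4.25
eef_pos: [503.1, -49.6, 51.6]
tool_rot: [-3.14, -0.001, 1.359]
force: [2.2, 1.1, 3.6]
width: 34.6
gripper_force: 59.4
```

{"api": "send_rows", "payload": {
  "series": [
    {"ax": 0,"ay": 0,"az": 0,"dx": -0.03,"dy": 0,"dz": 0,"hand": 1},
    {"ax": 0,"ay": 0,"az": 0,"dx": -0.06,"dy": 0,"dz": 0,"hand": 1},
    {"ax": 0,"ay": 0,"az": 0,"dx": -0.1,"dy": 0,"dz": 0,"hand": 1},
    {"ax": 0,"ay": 0,"az": 0,"dx": -0.1,"dy": 0,"dz": 0,"hand": 1}
  ]
}}

```text
clock: 4.65
eef_pos: [502.7, -50.9, 51.6]
tool_rot: [-3.14, -0.0, 1.358]
force: [4.1, 0.4, 3.8]
width: 34.4
gripper_force: 59.5
```

{"api": "send_rows", "payload": {
  "series": [
    {"ax": 0,"ay": 0,"az": 0,"dx": -0.03,"dy": 0.01,"dz": 0,"hand": 1},
    {"ax": 0,"ay": 0,"az": 0,"dx": -0.06,"dy": 0.02,"dz": 0,"hand": 1},
    {"ax": 0,"ay": 0,"az": 0,"dx": -0.1,"dy": 0.03,"dz": 0,"hand": 1},
    {"ax": 0,"ay": 0,"az": 0,"dx": -0.1,"dy": 0.03,"dz": 0,"hand": 1}
  ]
}}

```text
clock: 5.05
eef_pos: [502.5, -52.0, 51.5]
tool_rot: [-3.139, -0.0, 1.358]
force: [4.3, 0.7, 4.7]
width: 34.7
gripper_force: 59.6
```

```bash
python3 -c "
from h import *
st()"
```

```text
5.05 loc [ -0.59 -29.03  51.52] rot [-3.1392 -0.      1.3583] Fxyz loc [4.05, 1.63, 4.67] w 34.693604736128286 59.55049753189087
```

{"api": "send_rows", "payload": {
  "series": [
    {"ax": 0,"ay": 0,"az": 0,"dx": -0.03,"dy": 0.01,"dz": 0,"hand": 1},
    {"ax": 0,"ay": 0,"az": 0,"dx": -0.06,"dy": 0.02,"dz": 0,"hand": 1},
    {"ax": 0,"ay": 0,"az": 0,"dx": -0.1,"dy": 0.03,"dz": 0,"hand": 1},
    {"ax": 0,"ay": 0,"az": 0,"dx": -0.1,"dy": 0.03,"dz": 0,"hand": 1}
  ]
}}

```text
clock: 5.45
eef_pos: [502.3, -53.0, 51.5]
tool_rot: [-3.139, 0.0, 1.358]
force: [3.9, 1.4, 4.9]
width: 34.6
gripper_force: 59.5
```

```bash
python3 -c "
from h import *
st()"
```

```text
5.45 loc [ -0.56 -30.12  51.47] rot [-3.1387e+00  1.0000e-04  1.3581e+00] Fxyz loc [3.52, 2.16, 4.87] w 34.620891403440595 59.545923471450806
```

{"api": "send_rows", "payload": {
  "series": [
    {"ax": 0,"ay": 0,"az": 0,"dx": -0.02,"dy": 0,"dz": 0,"hand": 1},
    {"ax": 0,"ay": 0,"az": 0,"dx": -0.04,"dy": 0,"dz": 0,"hand": 1},
    {"ax": 0,"ay": 0,"az": 0,"dx": -0.06,"dy": 0,"dz": 0,"hand": 1},
    {"ax": 0,"ay": 0,"az": 0,"dx": -0.06,"dy": 0,"dz": 0,"hand": 1}
  ]
}}

```text
clock: 5.85
eef_pos: [502.1, -53.5, 51.5]
tool_rot: [-3.139, 0.0, 1.358]
force: [3.3, 0.6, 5.0]
width: 34.5
gripper_force: 59.5
```

```bash
python3 -c "
from h import *
st()"
```

```text
5.85 loc [ -0.61 -30.59  51.46] rot [-3.1386  0.      1.3582] Fxyz loc [3.08, 1.26, 4.97] w 34.524975797779696 59.54356133937836
```

Only drag so far.

{"api": "send_rows", "payload": {
  "series": [
    {"ax": 0,"ay": 0,"az": 0,"dx": -0.03,"dy": 0.01,"dz": 0,"hand": 1},
    {"ax": 0,"ay": 0,"az": 0,"dx": -0.06,"dy": 0.02,"dz": 0,"hand": 1},
    {"ax": 0,"ay": 0,"az": 0,"dx": -0.1,"dy": 0.02,"dz": 0,"hand": 1},
    {"ax": 0,"ay": 0,"az": 0,"dx": -0.1,"dy": 0.02,"dz": 0,"hand": 1}
  ]
}}

```text
clock: 6.25
eef_pos: [501.9, -54.6, 51.5]
tool_rot: [-3.138, 0.0, 1.358]
force: [2.9, 1.0, 5.7]
width: 34.5
gripper_force: 59.5
```

```bash
python3 -c "
from h import *
st()"
```

```text
6.25 loc [ -0.56 -31.68  51.46] rot [-3.1384e+00  2.0000e-04  1.3581e+00] Fxyz loc [2.62, 1.61, 5.7] w 34.45887564928731 59.54156756401062
```

{"api": "send_rows", "payload": {
  "series": [
    {"ax": 0,"ay": 0,"az": 0,"dx": -0.03,"dy": 0.01,"dz": 0,"hand": 1},
    {"ax": 0,"ay": 0,"az": 0,"dx": -0.06,"dy": 0.02,"dz": 0,"hand": 1},
    {"ax": 0,"ay": 0,"az": 0,"dx": -0.1,"dy": 0.02,"dz": 0,"hand": 1},
    {"ax": 0,"ay": 0,"az": 0,"dx": -0.1,"dy": 0.02,"dz": 0,"hand": 1}
  ]
}}

```text
clock: 6.65
eef_pos: [501.8, -55.5, 51.4]
tool_rot: [-3.138, 0.0, 1.358]
force: [2.8, 1.7, 7.1]
width: 34.5
gripper_force: 59.6
```

```bash
python3 -c "
from h import *
st()"
```

```text
6.65 loc [ -0.55 -32.63  51.44] rot [-3.1380e+00  2.0000e-04  1.3581e+00] Fxyz loc [2.36, 2.25, 7.09] w 34.49465165965512 59.56825017929077
```

{"api": "send_rows", "payload": {
  "series": [
    {"ax": 0,"ay": 0,"az": 0,"dx": -0.02,"dy": 0,"dz": -0.01,"hand": 1},
    {"ax": 0,"ay": 0,"az": 0,"dx": -0.04,"dy": 0,"dz": -0.03,"hand": 1},
    {"ax": 0,"ay": 0,"az": 0,"dx": -0.06,"dy": 0,"dz": -0.04,"hand": 1},
    {"ax": 0,"ay": 0,"az": 0,"dx": -0.06,"dy": 0,"dz": -0.04,"hand": 1}
  ]
}}

```text
clock: 7.05
eef_pos: [501.7, -55.6, 51.7]
tool_rot: [-3.138, -0.0, 1.358]
force: [3.0, 3.0, 2.9]
width: 34.3
gripper_force: 59.5
```

```bash
python3 -c "
from h import *
st()"
```

```text
7.05 loc [ -0.57 -32.77  51.72] rot [-3.1380e+00 -4.0000e-04  1.3585e+00] Fxyz loc [2.27, 3.56, 2.89] w 34.32359414012856 59.51487064361572
```

{"api": "send_rows", "payload": {
  "series": [
    {"ax": 0,"ay": 0,"az": 0,"dx": -0.02,"dy": 0,"dz": 0,"hand": 1},
    {"ax": 0,"ay": 0,"az": 0,"dx": -0.04,"dy": 0,"dz": 0,"hand": 1},
    {"ax": 0,"ay": 0,"az": 0,"dx": -0.04,"dy": 0,"dz": 0,"hand": 1},
    {"ax": 0,"ay": 0,"az": 0,"dx": -0.04,"dy": 0,"dz": 0,"hand": 1}
  ]
}}

```text
clock: 7.45
eef_pos: [501.7, -55.8, 51.7]
tool_rot: [-3.138, -0.001, 1.359]
force: [1.7, 4.0, 4.4]
width: 34.7
gripper_force: 59.5
```

```bash
python3 -c "
from h import *
st()"
```

```text
7.45 loc [ -0.53 -32.89  51.72] rot [-3.1381e+00 -7.0000e-04  1.3587e+00] Fxyz loc [0.8, 4.27, 4.44] w 34.68838537934887 59.456568360328674
```

{"api": "send_rows", "payload": {
  "series": [
    {"ax": 0,"ay": 0,"az": 0,"dx": -0.03,"dy": 0,"dz": 0,"hand": 1},
    {"ax": 0,"ay": 0,"az": 0,"dx": -0.06,"dy": 0,"dz": 0,"hand": 1},
    {"ax": 0,"ay": 0,"az": 0,"dx": -0.1,"dy": 0,"dz": 0,"hand": 1},
    {"ax": 0,"ay": 0,"az": 0,"dx": -0.1,"dy": 0,"dz": 0,"hand": 1}
  ]
}}

```text
clock: 7.85
eef_pos: [501.7, -55.9, 51.8]
tool_rot: [-3.138, -0.002, 1.359]
force: [3.4, 5.7, 3.3]
width: 34.6
gripper_force: 59.4
```

```bash
python3 -c "
from h import *
st()"
```

```text
7.85 loc [ -0.55 -33.01  51.76] rot [-3.1383e+00 -1.7000e-03  1.3593e+00] Fxyz loc [2.1, 6.29, 3.29] w 34.63537061628807 59.42054271697998
```

{"api": "send_rows", "payload": {
  "series": [
    {"ax": 0,"ay": 0,"az": 0,"dx": -0.05,"dy": 0,"dz": 0,"hand": 1},
    {"ax": 0,"ay": 0,"az": 0,"dx": -0.1,"dy": 0,"dz": 0,"hand": 1},
    {"ax": 0,"ay": 0,"az": 0,"dx": -0.15,"dy": 0,"dz": 0,"hand": 1},
    {"ax": 0,"ay": 0,"az": 0,"dx": -0.15,"dy": 0,"dz": 0,"hand": 1},
    {"ax": 0,"ay": 0,"az": 0,"dx": -0.15,"dy": 0,"dz": 0,"hand": 1}
  ]
}}

```text
clock: 8.35
eef_pos: [501.6, -56.0, 51.8]
tool_rot: [-3.139, -0.003, 1.36]
force: [3.3, 9.6, 4.2]
width: 34.4
gripper_force: 59.4
```

```bash
python3 -c "
from h import *
st()"
```

```text
8.35 loc [ -0.57 -33.17  51.78] rot [-3.1385 -0.0032  1.3602] Fxyz loc [1.22, 10.06, 4.24] w 34.44941394847485 59.39627230167389
```

{"api": "send_rows", "payload": {
  "series": [
    {"ax": 0,"ay": 0,"az": 0,"dx": -0.01,"dy": 0,"dz": 0,"hand": 1},
    {"ax": 0,"ay": 0,"az": 0,"dx": -0.01,"dy": 0,"dz": 0,"hand": 1},
    {"ax": 0,"ay": 0,"az": 0,"dx": -0.01,"dy": 0,"dz": 0,"hand": 1}
  ]
}}

```text
clock: 8.65
eef_pos: [501.6, -56.0, 51.8]
tool_rot: [-3.139, -0.003, 1.36]
force: [3.3, 8.5, 3.6]
width: 34.2
gripper_force: 59.4
```

{"api": "send_rows", "payload": {
  "series": [
    {"ax": 0,"ay": 0,"az": 0,"dx": 0,"dy": 0,"dz": 0,"hand": 1},
    {"ax": 0,"ay": 0,"az": 0,"dx": 0,"dy": 0,"dz": 0,"hand": 1},
    {"ax": 0,"ay": 0,"az": 0,"dx": 0,"dy": 0,"dz": 0,"hand": 1},
    {"ax": 0,"ay": 0,"az": 0,"dx": 0,"dy": 0,"dz": 0,"hand": 1},
    {"ax": 0,"ay": 0,"az": 0,"dx": 0,"dy": 0,"dz": 0,"hand": 1}
  ]
}}

```text
clock: 9.15
eef_pos: [501.6, -56.0, 51.8]
tool_rot: [-3.138, -0.003, 1.36]
force: [3.3, 9.4, 3.4]
width: 34.7
gripper_force: 59.4
```

```bash
python3 -c "
from h import *
st()"
```

```text
9.15 loc [ -0.61 -33.2   51.77] rot [-3.1385 -0.0033  1.3603] Fxyz loc [1.21, 9.91, 3.41] w 34.71053708053226 59.39794957637787
```

{"api": "send_rows", "payload": {
  "series": [
    {"ax": 0,"ay": 0,"az": 0,"dx": 0.1,"dy": 0,"dz": 0,"hand": 1},
    {"ax": 0,"ay": 0,"az": 0,"dx": 0.2,"dy": 0,"dz": 0,"hand": 1},
    {"ax": 0,"ay": 0,"az": 0,"dx": 0.3,"dy": 0,"dz": 0,"hand": 1},
    {"ax": 0,"ay": 0,"az": 0,"dx": 0.4,"dy": 0,"dz": 0,"hand": 1},
    {"ax": 0,"ay": 0,"az": 0,"dx": 0.5,"dy": 0,"dz": 0,"hand": 1},
    {"ax": 0,"ay": 0,"az": 0,"dx": 0.6,"dy": 0,"dz": 0,"hand": 1},
    {"ax": 0,"ay": 0,"az": 0,"dx": 0.7,"dy": 0,"dz": 0,"hand": 1},
    {"ax": 0,"ay": 0,"az": 0,"dx": 0.8,"dy": 0,"dz": 0,"hand": 1},
    {"ax": 0,"ay": 0,"az": 0,"dx": 0.9,"dy": 0,"dz": 0,"hand": 1},
    {"ax": 0,"ay": 0,"az": 0,"dx": 0.9,"dy": 0,"dz": 0,"hand": 1}
  ]
}}

```text
clock: 10.15
eef_pos: [503.0, -50.2, 51.8]
tool_rot: [-3.138, 0.0, 1.358]
force: [0.9, -1.5, 1.4]
width: 34.8
gripper_force: 59.3
```

```bash
python3 -c "
from h import *
st()"
```

```text
10.15 loc [ -0.51 -27.18  51.76] rot [-3.1380e+00  2.0000e-04  1.3582e+00] Fxyz loc [1.25, -1.31, 1.45] w 34.75069924747674 59.34451997280121
```

{"api": "send_rows", "payload": {
  "series": [
    {"ax": 0,"ay": 0,"az": 0,"dx": 0.05,"dy": 0,"dz": 0,"hand": 1},
    {"ax": 0,"ay": 0,"az": 0,"dx": 0.1,"dy": 0,"dz": 0,"hand": 1},
    {"ax": 0,"ay": 0,"az": 0,"dx": 0.15,"dy": 0,"dz": 0,"hand": 1},
    {"ax": 0,"ay": 0,"az": 0,"dx": 0.2,"dy": 0,"dz": 0,"hand": 1},
    {"ax": 0,"ay": 0,"az": 0,"dx": 0.2,"dy": 0,"dz": 0,"hand": 1}
  ]
}}

```text
clock: 10.65
eef_pos: [503.4, -48.2, 51.8]
tool_rot: [-3.138, 0.0, 1.358]
force: [0.3, -1.1, 2.1]
width: 34.7
gripper_force: 59.4
```

```bash
python3 -c "
from h import *
st()"
```

```text
10.65 loc [ -0.46 -25.1   51.78] rot [-3.1381e+00  1.0000e-04  1.3582e+00] Fxyz loc [0.53, -0.96, 2.07] w 34.68920947683212 59.35378432273865
```

{"api": "send_rows", "payload": {
  "series": [
    {"ax": 0,"ay": 0,"az": 0,"dx": 0.05,"dy": 0,"dz": 0,"hand": 1},
    {"ax": 0,"ay": 0,"az": 0,"dx": 0.1,"dy": 0,"dz": 0,"hand": 1},
    {"ax": 0,"ay": 0,"az": 0,"dx": 0.15,"dy": 0,"dz": 0,"hand": 1},
    {"ax": 0,"ay": 0,"az": 0,"dx": 0.15,"dy": 0,"dz": 0,"hand": 1}
  ]
}}

```text
clock: 11.05
eef_pos: [503.8, -46.7, 51.8]
tool_rot: [-3.138, 0.0, 1.358]
force: [-1.1, -1.0, 2.0]
width: 34.8
gripper_force: 59.3
```

```bash
python3 -c "
from h import *
st()"
```

```text
11.05 loc [ -0.43 -23.58  51.78] rot [-3.1382  0.      1.3583] Fxyz loc [-0.89, -1.25, 1.97] w 34.795971138059414 59.341469407081604
```

{"api": "send_rows", "payload": {
  "series": [
    {"ax": 0,"ay": 0,"az": 0,"dx": 0.05,"dy": 0,"dz": 0,"hand": 1},
    {"ax": 0,"ay": 0,"az": 0,"dx": 0.1,"dy": 0,"dz": 0,"hand": 1},
    {"ax": 0,"ay": 0,"az": 0,"dx": 0.15,"dy": 0,"dz": 0,"hand": 1},
    {"ax": 0,"ay": 0,"az": 0,"dx": 0.15,"dy": 0,"dz": 0,"hand": 1}
  ]
}}

```text
clock: 11.45
eef_pos: [504.1, -45.2, 51.8]
tool_rot: [-3.138, 0.0, 1.358]
force: [-1.7, -0.6, 2.3]
width: 34.6
gripper_force: 59.3
```

```bash
python3 -c "
from h import *
st()"
```

```text
11.45 loc [ -0.39 -22.08  51.78] rot [-3.1383e+00  1.0000e-04  1.3583e+00] Fxyz loc [-1.52, -0.91, 2.27] w 34.618798949311525 59.33916985988617
```

{"api": "send_rows", "payload": {
  "series": [
    {"ax": 0,"ay": 0,"az": 0,"dx": 0.05,"dy": 0,"dz": 0,"hand": 1},
    {"ax": 0,"ay": 0,"az": 0,"dx": 0.1,"dy": 0,"dz": 0,"hand": 1},
    {"ax": 0,"ay": 0,"az": 0,"dx": 0.15,"dy": 0,"dz": 0,"hand": 1},
    {"ax": 0,"ay": 0,"az": 0,"dx": 0.15,"dy": 0,"dz": 0,"hand": 1}
  ]
}}

```text
clock: 11.85
eef_pos: [504.3, -44.8, 51.8]
tool_rot: [-3.138, 0.001, 1.358]
force: [-2.1, -4.7, 2.2]
width: 34.6
gripper_force: 59.4
```

```bash
python3 -c "
from h import *
st()"
```

```text
11.85 loc [ -0.31 -21.64  51.79] rot [-3.1382e+00  1.2000e-03  1.3575e+00] Fxyz loc [-1.1, -5.07, 2.22] w 34.63473252915976 59.37245428562164
```

{"api": "send_rows", "payload": {
  "series": [
    {"ax": 0,"ay": 0,"az": 0,"dx": 0.05,"dy": 0,"dz": 0,"hand": 1},
    {"ax": 0,"ay": 0,"az": 0,"dx": 0.1,"dy": 0,"dz": 0,"hand": 1},
    {"ax": 0,"ay": 0,"az": 0,"dx": 0.15,"dy": 0,"dz": 0,"hand": 1},
    {"ax": 0,"ay": 0,"az": 0,"dx": 0.18,"dy": 0,"dz": 0,"hand": 1},
    {"ax": 0,"ay": 0,"az": 0,"dx": 0.18,"dy": 0,"dz": 0,"hand": 1}
  ]
}}

```text
clock: 12.35
eef_pos: [504.3, -44.7, 51.7]
tool_rot: [-3.138, 0.003, 1.356]
force: [-2.3, -7.9, 2.0]
width: 34.5
gripper_force: 59.4
```

```bash
python3 -c "
from h import *
st()"
```

```text
12.35 loc [ -0.32 -21.49  51.74] rot [-3.1378e+00  3.1000e-03  1.3565e+00] Fxyz loc [-0.6, -8.16, 2.01] w 34.52878913172916 59.35718894004822
```

{"api": "send_rows", "payload": {
  "series": [
    {"ax": 0,"ay": 0,"az": 0,"dx": 0.04,"dy": 0,"dz": 0,"hand": 1},
    {"ax": 0,"ay": 0,"az": 0,"dx": 0.07,"dy": 0,"dz": 0,"hand": 1},
    {"ax": 0,"ay": 0,"az": 0,"dx": 0.07,"dy": 0,"dz": 0,"hand": 1}
  ]
}}

```text
clock: 12.65
eef_pos: [504.4, -44.6, 51.7]
tool_rot: [-3.138, 0.004, 1.356]
force: [-2.8, -9.5, 2.3]
width: 34.6
gripper_force: 59.4
```

{"api": "send_rows", "payload": {
  "series": [
    {"ax": 0,"ay": 0,"az": 0,"dx": 0,"dy": 0,"dz": 0,"hand": 1},
    {"ax": 0,"ay": 0,"az": 0,"dx": 0,"dy": 0,"dz": 0,"hand": 1},
    {"ax": 0,"ay": 0,"az": 0,"dx": 0,"dy": 0,"dz": 0,"hand": 1}
  ]
}}

```text
clock: 12.95
eef_pos: [504.4, -44.6, 51.7]
tool_rot: [-3.138, 0.004, 1.356]
force: [-2.7, -9.0, 1.9]
width: 34.2
gripper_force: 59.4
```

```bash
python3 -c "
from h import *
st()"
```

```text
12.95 loc [ -0.27 -21.41  51.74] rot [-3.1378  0.0038  1.356 ] Fxyz loc [-0.74, -9.37, 1.93] w 34.249619678772525 59.36030030250549
```

{"api": "send_rows", "payload": {
  "series": [
    {"ax": 0,"ay": 0,"az": 0,"dx": 0.02,"dy": 0,"dz": 0,"hand": 1},
    {"ax": 0,"ay": 0,"az": 0,"dx": 0.02,"dy": 0,"dz": 0,"hand": 1},
    {"ax": 0,"ay": 0,"az": 0,"dx": 0.02,"dy": 0,"dz": 0,"hand": 1},
    {"ax": 0,"ay": 0,"az": 0,"dx": 0.02,"dy": 0,"dz": 0,"hand": 1},
    {"ax": 0,"ay": 0,"az": 0,"dx": 0.02,"dy": 0,"dz": 0,"hand": 1},
    {"ax": 0,"ay": 0,"az": 0,"dx": 0.02,"dy": 0,"dz": 0,"hand": 1},
    {"ax": 0,"ay": 0,"az": 0,"dx": 0.02,"dy": 0,"dz": 0,"hand": 1}
  ]
}}

```text
clock: 13.65
eef_pos: [504.4, -44.5, 51.7]
tool_rot: [-3.138, 0.004, 1.356]
force: [-2.8, -9.0, 2.3]
width: 34.6
gripper_force: 59.4
```

```bash
python3 -c "
from h import *
st()"
```

```text
13.65 loc [ -0.28 -21.34  51.73] rot [-3.1377  0.0039  1.356 ] Fxyz loc [-0.8, -9.41, 2.33] w 34.561070445092504 59.363415241241455
```

{"api": "send_rows", "payload": {
  "series": [
    {"ax": 0,"ay": 0,"az": 0,"dx": -0.1,"dy": 0,"dz": 0,"hand": 1},
    {"ax": 0,"ay": 0,"az": 0,"dx": -0.2,"dy": 0,"dz": 0,"hand": 1},
    {"ax": 0,"ay": 0,"az": 0,"dx": -0.3,"dy": 0,"dz": 0,"hand": 1},
    {"ax": 0,"ay": 0,"az": 0,"dx": -0.4,"dy": 0,"dz": 0,"hand": 1},
    {"ax": 0,"ay": 0,"az": 0,"dx": -0.5,"dy": 0,"dz": 0,"hand": 1},
    {"ax": 0,"ay": 0,"az": 0,"dx": -0.6,"dy": 0,"dz": 0,"hand": 1},
    {"ax": 0,"ay": 0,"az": 0,"dx": -0.7,"dy": 0,"dz": 0,"hand": 1},
    {"ax": 0,"ay": 0,"az": 0,"dx": -0.8,"dy": 0,"dz": 0,"hand": 1},
    {"ax": 0,"ay": 0,"az": 0,"dx": -0.9,"dy": 0,"dz": 0,"hand": 1},
    {"ax": 0,"ay": 0,"az": 0,"dx": -0.9,"dy": 0,"dz": 0,"hand": 1}
  ]
}}

```text
clock: 14.65
eef_pos: [503.3, -50.0, 51.8]
tool_rot: [-3.139, -0.0, 1.358]
force: [-3.1, 2.2, 2.4]
width: 34.7
gripper_force: 59.4
```

```bash
python3 -c "
from h import *
st()"
```

```text
14.65 loc [ -0.23 -26.98  51.85] rot [-3.1386e+00 -1.0000e-04  1.3583e+00] Fxyz loc [-3.48, 1.5, 2.38] w 34.72404254901687 59.4135457277298
```

{"api": "send_rows", "payload": {
  "series": [
    {"ax": 0,"ay": 0,"az": 0,"dx": -0.02,"dy": 0,"dz": 0,"hand": 1},
    {"ax": 0,"ay": 0,"az": 0,"dx": -0.02,"dy": 0,"dz": 0,"hand": 1},
    {"ax": 0,"ay": 0,"az": 0,"dx": -0.02,"dy": 0,"dz": 0,"hand": 1}
  ]
}}

```text
clock: 14.95
eef_pos: [503.3, -50.2, 51.9]
tool_rot: [-3.139, 0.0, 1.358]
force: [-2.7, 1.8, 1.4]
width: 34.4
gripper_force: 59.4
```

```bash
python3 -c "
from h import *
st()"
```

```text
14.95 loc [ -0.2  -27.17  51.85] rot [-3.1387  0.      1.3583] Fxyz loc [-3.03, 1.21, 1.38] w 34.3807717173954 59.43007528781891
```

{"api": "send_rows", "payload": {
  "series": [
    {"ax": 0,"ay": 0,"az": 0,"dx": 0.02,"dy": -0.05,"dz": 0,"hand": 1},
    {"ax": 0,"ay": 0,"az": 0,"dx": 0.04,"dy": -0.1,"dz": 0,"hand": 1},
    {"ax": 0,"ay": 0,"az": 0,"dx": 0.04,"dy": -0.1,"dz": 0,"hand": 1}
  ]
}}

```text
clock: 15.25
eef_pos: [503.2, -50.2, 52.0]
tool_rot: [-3.14, 0.0, 1.358]
force: [-0.3, -0.1, 1.5]
width: 34.2
gripper_force: 59.5
```

```bash
python3 -c "
from h import *
st()"
```

```text
15.25 loc [ -0.29 -27.16  51.99] rot [-3.1403e+00  3.0000e-04  1.3582e+00] Fxyz loc [-0.25, -0.19, 1.52] w 34.174279736028666 59.46379065513611
```

Force-free; release.

{"api": "send_rows", "payload": {
  "series": [
    {"ax": 0,"ay": 0,"az": 0,"dx": 0,"dy": 0,"dz": 0,"hand": 0},
    {"ax": 0,"ay": 0,"az": 0,"dx": 0,"dy": 0,"dz": 0,"hand": 0},
    {"ax": 0,"ay": 0,"az": 0,"dx": 0,"dy": 0,"dz": 0,"hand": 0},
    {"ax": 0,"ay": 0,"az": 0,"dx": 0,"dy": 0,"dz": 0,"hand": 0},
    {"ax": 0,"ay": 0,"az": 0,"dx": 0,"dy": 0,"dz": 0,"hand": 0},
    {"ax": 0,"ay": 0,"az": 0,"dx": 0,"dy": 0,"dz": 0,"hand": 0},
    {"ax": 0,"ay": 0,"az": 0,"dx": 0,"dy": 0,"dz": 0,"hand": 0}
  ]
}}

```text
clock: 15.95
eef_pos: [502.5, -49.6, 51.9]
tool_rot: [-3.139, -0.0, 1.358]
force: [0.4, -0.4, -1.0]
width: 85.4
gripper_force: 0.0
```

```bash
python3 -c "
from h import *
st()"
```

```text
15.95 loc [ -1.09 -26.76  51.86] rot [-3.1388 -0.      1.3582] Fxyz loc [0.46, -0.29, -1.01] w 85.35154049918907 0.0
```

{"api": "send_rows", "payload": {
  "series": [
    {"ax": 0,"ay": 0,"az": 0,"dx": 0,"dy": 0,"dz": -3,"hand": 0},
    {"ax": 0,"ay": 0,"az": 0,"dx": 0,"dy": 0,"dz": -7,"hand": 0},
    {"ax": 0,"ay": 0,"az": 0,"dx": 0,"dy": 0,"dz": -12,"hand": 0},
    {"ax": 0,"ay": 0,"az": 0,"dx": 0,"dy": 0,"dz": -17,"hand": 0},
    {"ax": 0,"ay": 0,"az": 0,"dx": 0,"dy": 0.05,"dz": -20,"hand": 0},
    {"ax": 0,"ay": 0,"az": 0,"dx": 4,"dy": 0.1,"dz": -21,"hand": 0},
    {"ax": 0,"ay": 0,"az": 0,"dx": 7,"dy": 0.1,"dz": -21,"hand": 0},
    {"ax": 0,"ay": 0,"az": 0,"dx": 7,"dy": 0.1,"dz": -21,"hand": 0},
    {"ax": 0,"ay": 0,"az": 0,"dx": 7,"dy": 0.1,"dz": -21,"hand": 0}
  ]
}}

```text
clock: 16.85
eef_pos: [518.4, 18.8, 261.8]
tool_rot: [-3.138, 0.001, 1.36]
force: [-0.4, 0.3, -0.2]
width: 85.5
gripper_force: 0.0
```

```bash
python3 - <<'E'
from h import *
st(); grab('wrist','w3.png')
E
```

```text
16.85 loc [7.0000e-02 4.3500e+01 2.6175e+02] rot [-3.1385e+00  5.0000e-04  1.3600e+00] Fxyz loc [-0.43, 0.16, -0.24] w 85.49182596688121 0.0
```

View pics/w3.png

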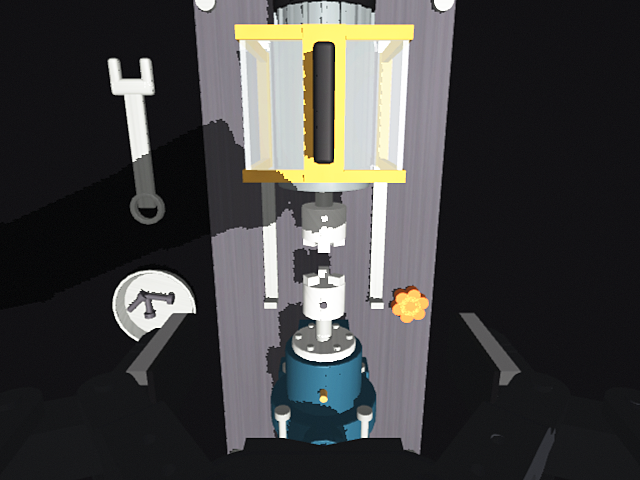

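The wrist view shows the black handle bar from (314,42) to (334,163), centred at (324,102). The hub screw is at (323,305) and the guard's frames are at rows 32 and 176.

```bash
python3 - <<'E'
from h import *
w=load('wrist');t=load('top')
g=w['pixels'].astype(int).sum(2)
def dark(d,b):
  u0,v0,u1,v1=b; m=(d['pixels'][v0:v1,u0:u1].max(2)<70).astype(np.uint8)
  n,l,s,c=cv2.connectedComponentsWithStats(m);i=1+s[1:,4].argmax();print(s[i]+np.array([u0,v0,0,0,0]));return c[i]+[u0,v0]
a=dark(w,(300,36,346,170));b=dark(t,(268,278,326,300));print(a,b)
X,e=tri([(w,*a),(t,*b)]);print('handle tri',loc(X),np.round(e,1),'plane165',loc(plane(w,*a,163)),loc(plane(t,*b,163)))
for p in((324,42),(324,163)):print('end',loc(plane(w,*p,163)))
print('hub screw',loc(plane(w,323,305,93)))
delta(glob(0,122,235),YAW)
E
```

```text
[ 313   42   22  121 1411]
[273 286  46  13  88]
[321.35152374 100.61516655] [295.04545455 292.28409091]
handle tri [ -1.86 128.11  93.53] [0.9 0.9] plane165 [ -1.41 125.54 163.  ] [ -5.23 124.   163.  ]
end [-1.0000e-02  1.5466e+02  1.6300e+02]
end [9.000e-02 9.212e+01 1.630e+02]
hub screw [ -0.5  -26.66  93.  ]
d cm [ 7.963e+00 -3.000e-03  2.643e+00] a [-0.0036  0.0011  0.0001]
```

{"api": "send_rows", "payload": {
  "series": [
    {"ax": -0.0036,"ay": 0,"az": 0,"dx": 3,"dy": 0,"dz": 0,"hand": 0},
    {"ax": -0.0036,"ay": 0,"az": 0,"dx": 6,"dy": 0,"dz": 0,"hand": 0},
    {"ax": -0.0036,"ay": 0,"az": 0,"dx": 6,"dy": 0,"dz": 0,"hand": 0},
    {"ax": -0.0036,"ay": 0,"az": 0,"dx": 6,"dy": 0,"dz": 0,"hand": 0}
  ]
}}

```text
clock: 17.3
eef_pos: [531.1, 76.1, 261.3]
tool_rot: [-3.141, 0.001, 1.358]
force: [0.3, -0.5, 0.5]
width: 85.8
gripper_force: 0.0
```

```bash
cp last_wrist.npz w3.npz; python3 - <<'E'
from h import *
a=dict(np.load('w3.npz'));st();b=grab('wrist')
def bar(d,y):
  c=proj(d,glob(0,y,163)).astype(int);u0,v0=max(c[0]-12,0),max(c[1]-80,0)
  p=d['pixels'][v0:v0+160,c[0]-14:c[0]+15]
  m=(p.max(2)<60).astype(np.uint8); 
  r=np.where(m[:,10:19].mean(1)>.8)[0]+v0; rr=m[(r.min()-v0+10):(r.max()-v0-10)].mean(0); cc=np.where(rr>.6)[0]
  return r.min(),r.max()+1,c[0]-14+cc.min(),c[0]-14+cc.max()+1
A=bar(a,122);B=bar(b,122);print(A,B)
for i in(0,1):
  X,e=tri([(a,324,A[i]),(b,(B[2]+B[3])/2,B[i])]);print(loc(X),np.round(e,1))
u=(B[2]+B[3])/2;v=(B[0]+B[1])/2;print('centre',loc(plane(b,u,v,165)))
delta(glob(0,122.5,175),YAW)
E
```

```text
17.3 loc [  0.33 102.18 261.35] rot [-3.1414e+00  1.3000e-03  1.3579e+00] Fxyz loc [0.36, -0.42, 0.53] w 85.78750044742668 0.0
(np.int64(42), np.int64(163), np.int64(314), np.int64(334)) (np.int64(151), np.int64(261), np.int64(313), np.int64(332))
[-4.0000e-02  1.5664e+02  1.5140e+02] [0. 0.]
[-3.0000e-02  9.1990e+01  1.6153e+02] [0.1 0.1]
centre [-1.000e-01  1.265e+02  1.650e+02]
d cm [ 2.135 -0.053  8.635] a [-0.      0.0017 -0.0016]
```

{"api": "send_rows", "payload": {
  "series": [
    {"ax": 0,"ay": 0.0017,"az": 0,"dx": 2.2,"dy": -0.04,"dz": 4,"hand": 0},
    {"ax": 0,"ay": 0.0017,"az": 0,"dx": 2.2,"dy": -0.04,"dz": 8,"hand": 0},
    {"ax": 0,"ay": 0.0017,"az": 0,"dx": 2.2,"dy": -0.04,"dz": 11,"hand": 0},
    {"ax": 0,"ay": 0.0017,"az": 0,"dx": 2.2,"dy": -0.04,"dz": 12,"hand": 0},
    {"ax": 0,"ay": 0.0017,"az": 0,"dx": 2.2,"dy": -0.04,"dz": 12,"hand": 0},
    {"ax": 0,"ay": 0.0017,"az": 0,"dx": 2.2,"dy": -0.04,"dz": 12,"hand": 0},
    {"ax": 0,"ay": 0.0017,"az": 0,"dx": 2.2,"dy": -0.04,"dz": 12,"hand": 0}
  ]
}}

```text
clock: 18.05
eef_pos: [537.1, 98.6, 143.6]
tool_rot: [3.138, -0.003, 1.358]
force: [0.1, 1.6, -0.3]
width: 85.7
gripper_force: 0.0
```

```bash
python3 -c "
from h import *
st();delta(glob(0,124,141),YAW)"
```

```text
18.05 loc [  1.43 125.41 143.55] rot [ 3.1377e+00 -2.9000e-03  1.3575e+00] Fxyz loc [-0.19, 1.6, -0.26] w 85.68365844973347 0.0
d cm [-0.142 -0.144  0.254] a [ 0.0039 -0.0029 -0.0005]
```

{"api": "send_rows", "payload": {
  "series": [
    {"ax": 0.003,"ay": 0,"az": 0,"dx": -0.1,"dy": -0.12,"dz": 0.2,"hand": 0},
    {"ax": 0.003,"ay": 0,"az": 0,"dx": -0.1,"dy": -0.12,"dz": 0.2,"hand": 1},
    {"ax": 0.003,"ay": 0,"az": 0,"dx": -0.1,"dy": -0.12,"dz": 0.2,"hand": 1},
    {"ax": 0.003,"ay": 0,"az": 0,"dx": -0.1,"dy": -0.12,"dz": 0.2,"hand": 1},
    {"ax": 0.003,"ay": 0,"az": 0,"dx": -0.1,"dy": -0.12,"dz": 0.2,"hand": 1},
    {"ax": 0.003,"ay": 0,"az": 0,"dx": -0.1,"dy": -0.12,"dz": 0.2,"hand": 1},
    {"ax": 0.003,"ay": 0,"az": 0,"dx": -0.1,"dy": -0.12,"dz": 0.2,"hand": 1},
    {"ax": 0.003,"ay": 0,"az": 0,"dx": -0.1,"dy": -0.12,"dz": 0.2,"hand": 1},
    {"ax": 0.003,"ay": 0,"az": 0,"dx": -0.1,"dy": -0.12,"dz": 0.2,"hand": 1},
    {"ax": 0.003,"ay": 0,"az": 0,"dx": -0.1,"dy": -0.12,"dz": 0.2,"hand": 1}
  ]
}}

```text
clock: 19.05
eef_pos: [535.3, 97.9, 140.1]
tool_rot: [-3.141, -0.002, 1.358]
force: [4.0, -0.3, 0.6]
width: 10.7
gripper_force: 60.5
```

```bash
python3 -c "
from h import *
st()"
```

```text
19.05 loc [-1.3000e-01  1.2439e+02  1.4009e+02] rot [-3.1411e+00 -2.3000e-03  1.3581e+00] Fxyz loc [3.93, 0.53, 0.58] w 10.715021927576519 60.45399248600006
```

{"api": "send_rows", "payload": {
  "series": [
    {"ax": 0,"ay": 0,"az": 0,"dx": -0.4,"dy": 0.1,"dz": 0,"hand": 1},
    {"ax": 0,"ay": 0,"az": 0,"dx": -1,"dy": 0.1,"dz": 0,"hand": 1},
    {"ax": 0,"ay": 0,"az": 0,"dx": -1.6,"dy": 0.1,"dz": 0,"hand": 1},
    {"ax": 0,"ay": 0,"az": 0,"dx": -2.2,"dy": 0.1,"dz": 0,"hand": 1},
    {"ax": 0,"ay": 0,"az": 0,"dx": -2.8,"dy": 0.1,"dz": 0,"hand": 1},
    {"ax": 0,"ay": 0,"az": 0,"dx": -3.4,"dy": 0.1,"dz": 0,"hand": 1},
    {"ax": 0,"ay": 0,"az": 0,"dx": -4,"dy": 0.1,"dz": 0,"hand": 1},
    {"ax": 0,"ay": 0,"az": 0,"dx": -4.6,"dy": 0.1,"dz": 0,"hand": 1},
    {"ax": 0,"ay": 0,"az": 0,"dx": -5,"dy": 0.1,"dz": 0,"hand": 1},
    {"ax": 0,"ay": 0,"az": 0,"dx": -5,"dy": 0.1,"dz": 0,"hand": 1}
  ]
}}

```text
clock: 20.05
eef_pos: [524.4, 47.3, 140.0]
tool_rot: [-3.139, -0.0, 1.357]
force: [1.5, 0.4, 7.1]
width: 10.9
gripper_force: 61.4
```

```bash
python3 -c "
from h import *
st()"
```

```text
20.05 loc [-1.1000e-01  7.2650e+01  1.4005e+02] rot [-3.1392e+00 -4.0000e-04  1.3572e+00] Fxyz loc [1.34, 0.67, 7.14] w 10.929707377372472 61.373451948165894
```

{"api": "send_rows", "payload": {
  "series": [
    {"ax": 0,"ay": 0,"az": 0,"dx": -0.5,"dy": 0,"dz": -0.1,"hand": 1},
    {"ax": 0,"ay": 0,"az": 0,"dx": -1.2,"dy": 0,"dz": -0.15,"hand": 1},
    {"ax": 0,"ay": 0,"az": 0,"dx": -2,"dy": 0,"dz": -0.2,"hand": 1},
    {"ax": 0,"ay": 0,"az": 0,"dx": -2.8,"dy": 0,"dz": -0.2,"hand": 1},
    {"ax": 0,"ay": 0,"az": 0,"dx": -3.6,"dy": 0,"dz": -0.2,"hand": 1},
    {"ax": 0,"ay": 0,"az": 0,"dx": -4.4,"dy": 0,"dz": -0.2,"hand": 1},
    {"ax": 0,"ay": 0,"az": 0,"dx": -5.2,"dy": 0,"dz": -0.2,"hand": 1},
    {"ax": 0,"ay": 0,"az": 0,"dx": -6,"dy": 0,"dz": -0.2,"hand": 1},
    {"ax": 0,"ay": 0,"az": 0,"dx": -6.5,"dy": 0,"dz": -0.2,"hand": 1},
    {"ax": 0,"ay": 0,"az": 0,"dx": -6.5,"dy": 0,"dz": -0.2,"hand": 1}
  ]
}}

```text
clock: 21.05
eef_pos: [510.5, -17.1, 140.1]
tool_rot: [-3.138, -0.0, 1.357]
force: [5.4, -1.5, -10.2]
width: 11.0
gripper_force: 59.2
```

```bash
python3 -c "
from h import *
st()"
```

```text
21.05 loc [-1.1000e-01  6.7400e+00  1.4013e+02] rot [-3.1381e+00 -2.0000e-04  1.3565e+00] Fxyz loc [5.54, -0.29, -10.16] w 11.002961306677939 59.175639152526855
```

{"api": "send_rows", "payload": {
  "series": [
    {"ax": 0,"ay": 0,"az": 0,"dx": -0.3,"dy": 0.1,"dz": 0.1,"hand": 1},
    {"ax": 0,"ay": 0,"az": 0,"dx": -0.7,"dy": 0.15,"dz": 0.12,"hand": 1},
    {"ax": 0,"ay": 0,"az": 0,"dx": -1.1,"dy": 0.15,"dz": 0.12,"hand": 1},
    {"ax": 0,"ay": 0,"az": 0,"dx": -1.4,"dy": 0.15,"dz": 0.12,"hand": 1},
    {"ax": 0,"ay": 0,"az": 0,"dx": -1.6,"dy": 0.15,"dz": 0.12,"hand": 1},
    {"ax": 0,"ay": 0,"az": 0,"dx": -1.6,"dy": 0.15,"dz": 0.12,"hand": 1}
  ]
}}

```text
clock: 21.65
eef_pos: [509.0, -24.4, 140.1]
tool_rot: [-3.138, -0.009, 1.362]
force: [1.3, 17.2, -4.0]
width: 11.1
gripper_force: 60.2
```

```bash
python3 -c "
from h import *
st()"
```

```text
21.65 loc [-3.0000e-02 -6.7000e-01  1.4008e+02] rot [-3.1381 -0.0095  1.3622] Fxyz loc [-2.33, 17.12, -4.05] w 11.107519657439996 60.211259722709656
```

```bash
python3 - <<'E'
from h import *
t=grab('top');s=grab('side')
a=cv2.resize(t['pixels'][230:400,240:460],None,fx=2.2,fy=2.2,interpolation=3)
b=cv2.resize(s['pixels'][150:400,210:350],None,fx=2,fy=2,interpolation=3)
h=max(len(a),len(b));c=np.zeros((h,a.shape[1]+b.shape[1],3),np.uint8);c[:len(a),:a.shape[1]]=a;c[:len(b),a.shape[1]:]=b
print(c.shape);cv2.imwrite('pics/g1.png',c[:,:,::-1])
E
```

```text
(500, 764, 3)
```

View pics/g1.png

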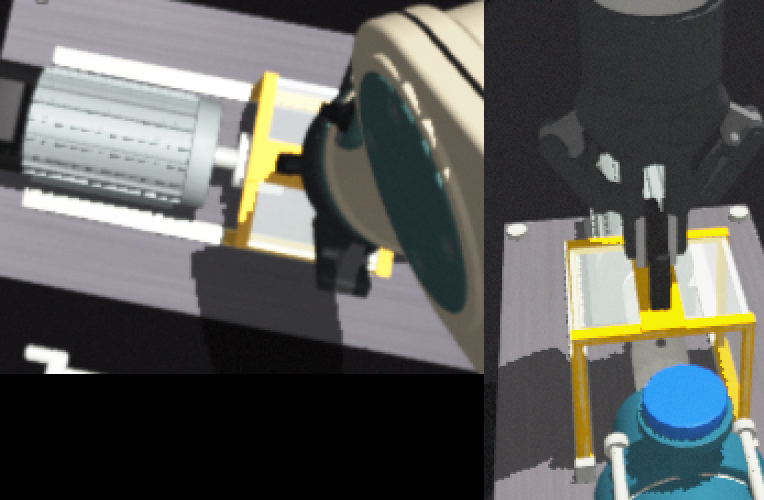

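The crop shows the guard's rear frame at top crop (262,150). In the side crop its near legs are close to the white rail-end block at (583,465). I need to check the travel numerically.

```bash
python3 - <<'E'
from h import *
t=load('top');s=load('side')
def yel(d,b=None):
  h=cv2.cvtColor(d['pixels'],cv2.COLOR_RGB2HSV);return cv2.inRange(h,(20,150,120),(32,255,255))
def rear(d):  # rear frame outer edge near crest: leftmost yellow px along projected axis rows
  m=yel(d)
  for xo in(-30,-15,15,30):
    L=[(y,proj(d,glob(xo,y,123))) for y in np.arange(200,-80,-.5)]
    f=[y for y,p in L if m[int(round(p[1])),int(round(p[0]))]]
    print(xo,f[0] if f else None, f[-1] if f else None)
rear(t)
def front(d):
  m=yel(d)
  for xo in(-40,-25,25,40):
    f=[y for y in np.arange(200,-80,-.5) if (lambda p:m[int(round(p[1])),int(round(p[0]))])(proj(d,glob(xo,y,124)))]
    print('side',xo,f[0] if f else None,f[-1] if f else None)
front(s); st()
E
```

```text
-30 47.0 46.0
-15 45.5 44.5
15 47.0 46.0
30 47.0 46.0
side -40 45.0 -56.0
side -25 42.5 -56.5
side 25 42.0 -70.5
side 40 42.5 -79.5
21.75 loc [-4.0000e-02 -6.8000e-01  1.4009e+02] rot [-3.1381 -0.0093  1.3623] Fxyz loc [-2.39, 17.53, -2.82] w 10.841987402933588 60.22645354270935
```

```bash
python3 - <<'E'
from h import *
a=dict(np.load('w3.npz'));s=load('side')
for p in((271,298),(271,308),(377,298),(377,308)):
  print(p,[loc(plane(a,*p,z)) for z in(18,26)])
c=cv2.resize(np.hstack([a['pixels'][250:330,230:420]]),None,fx=2.5,fy=2.5,interpolation=3)
b=cv2.resize(s['pixels'][300:400,230:380],None,fx=4,fy=4,interpolation=3)
o=np.zeros((600,max(c.shape[1],b.shape[1]),3),np.uint8);o[:200,:c.shape[1]]=c;o[200:600,:b.shape[1]]=b
cv2.imwrite('pics/g2.png',o[:,:,::-1])
E
```

```text
(271, 298) [array([-52.27, -53.05,  18.  ]), array([-51.19, -49.59,  26.  ])]
(271, 308) [array([-52.63, -63.86,  18.  ]), array([-51.54, -60.18,  26.  ])]
(377, 298) [array([ 52.98, -52.86,  18.  ]), array([ 51.89, -49.41,  26.  ])]
(377, 308) [array([ 53.38, -63.66,  18.  ]), array([ 52.27, -59.98,  26.  ])]
```

View pics/g2.png

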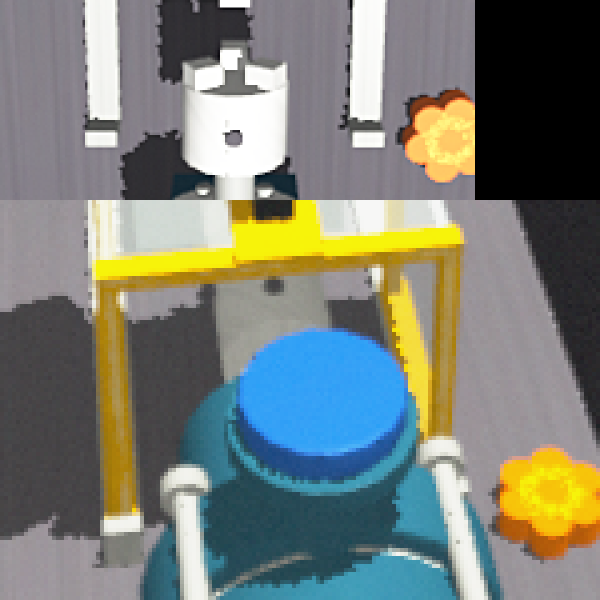

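```bash
python3 - <<'E'
from h import *
t=load('top');t0=dict(t);t0['pixels']=cv2.imread('pics/top0.png')[:,:,::-1].copy()
def f(d,xs,ys,z):
  h=cv2.cvtColor(d['pixels'],cv2.COLOR_RGB2HSV);m=cv2.inRange(h,(18,130,100),(34,255,255))
  for xo in xs:
    L=[y for y in ys if (lambda p:m[int(round(p[1])),int(round(p[0]))])(proj(d,glob(xo,y,z)))]
    c=np.split(np.array(L),np.where(np.diff(L)<-2)[0]+1); print(xo,[(q[0],q[-1]) for q in c if len(q)])
ys=np.arange(200,-80,-.5)
print('now');f(t,(-40,-30,30,40),ys,124);print('start');f(t0,(-40,-30,30,40),ys,124)
w3=dict(np.load('w3.npz'));print('w3');f(w3,(-40,-30,30,40),np.arange(195,0,-.5),124)
st()
E
```

```text
now
-40 [(np.float64(46.5), np.float64(39.0)), (np.float64(-40.5), np.float64(-49.0))]
-30 [(np.float64(47.0), np.float64(39.5))]
30 [(np.float64(47.0), np.float64(44.5))]
40 [(np.float64(51.5), np.float64(44.5))]
start
-40 [(np.float64(172.0), np.float64(164.5)), (np.float64(82.0), np.float64(75.5))]
-30 [(np.float64(169.0), np.float64(165.5)), (np.float64(81.0), np.float64(79.0))]
30 [(np.float64(168.0), np.float64(165.5))]
40 [(np.float64(168.5), np.float64(166.5))]
w3
-40 [(np.float64(170.5), np.float64(163.0)), (np.float64(83.5), np.float64(76.5))]
-30 [(np.float64(170.5), np.float64(163.0)), (np.float64(84.0), np.float64(76.0))]
30 [(np.float64(170.5), np.float64(163.0)), (np.float64(84.0), np.float64(84.0)), (np.float64(77.0), np.float64(76.0))]
40 [(np.float64(170.5), np.float64(163.0)), (np.float64(84.0), np.float64(84.0)), (np.float64(77.0), np.float64(77.0))]
21.75 loc [-4.0000e-02 -6.8000e-01  1.4009e+02] rot [-3.1381 -0.0093  1.3623] Fxyz loc [-2.39, 17.53, -2.82] w 10.841987402933588 60.22645354270935
```

Travel is about 125 mm (rear edge 171 to 46.5), roughly 10 mm short of home, so it is snagged. I'll back off, clear the side loads and try again.

{"api": "send_rows", "payload": {
  "series": [
    {"ax": 0,"ay": 0,"az": 0,"dx": 0.4,"dy": 0,"dz": 0,"hand": 1},
    {"ax": 0,"ay": 0,"az": 0,"dx": 0.8,"dy": 0,"dz": 0,"hand": 1},
    {"ax": 0,"ay": 0,"az": 0,"dx": 1.2,"dy": -0.1,"dz": 0,"hand": 1},
    {"ax": 0,"ay": 0,"az": 0,"dx": 1.5,"dy": -0.1,"dz": 0,"hand": 1},
    {"ax": 0,"ay": 0,"az": 0,"dx": 1.5,"dy": -0.1,"dz": 0,"hand": 1}
  ]
}}

```text
clock: 22.25
eef_pos: [510.7, -16.5, 140.1]
tool_rot: [-3.138, -0.0, 1.358]
force: [-0.5, -2.9, -1.5]
width: 11.0
gripper_force: 60.4
```

```bash
python3 -c "
from h import *
st();print(read_state()['torque'])"
```

```text
22.25 loc [-9.0000e-02  7.3400e+00  1.4007e+02] rot [-3.1381e+00 -4.0000e-04  1.3577e+00] Fxyz loc [0.16, -2.94, -1.52] w 10.955139570628829 60.39696156978607
[-0.37423691  0.29555006 -0.0023839 ]
```

Now free of side loads; advance again, slowly.

{"api": "send_rows", "payload": {
  "series": [
    {"ax": 0,"ay": 0,"az": 0,"dx": -0.2,"dy": 0,"dz": 0,"hand": 1},
    {"ax": 0,"ay": 0,"az": 0,"dx": -0.5,"dy": 0,"dz": 0,"hand": 1},
    {"ax": 0,"ay": 0,"az": 0,"dx": -0.8,"dy": 0,"dz": 0,"hand": 1},
    {"ax": 0,"ay": 0,"az": 0,"dx": -1.1,"dy": 0,"dz": 0,"hand": 1},
    {"ax": 0,"ay": 0,"az": 0,"dx": -1.4,"dy": 0,"dz": 0,"hand": 1},
    {"ax": 0,"ay": 0,"az": 0,"dx": -1.7,"dy": 0,"dz": 0,"hand": 1},
    {"ax": 0,"ay": 0,"az": 0,"dx": -1.7,"dy": 0,"dz": 0,"hand": 1}
  ]
}}

```text
clock: 22.95
eef_pos: [509.1, -24.3, 140.1]
tool_rot: [-3.14, -0.012, 1.363]
force: [2.0, 19.1, -11.2]
width: 10.6
gripper_force: 59.2
```

```bash
python3 -c "
from h import *
st();print(read_state()['torque'])"
```

```text
22.95 loc [ 2.0000e-02 -6.2000e-01  1.4015e+02] rot [-3.1403 -0.0124  1.3631] Fxyz loc [-2.09, 19.13, -11.19] w 10.612495600410869 59.20150816440582
[ 3.81852682 -0.21548956 -0.20569957]
```

```bash
python3 - <<'E'
from h import *
a=dict(np.load('w3.npz'));s=load('side')
for n,p,q in(('outer top',(271,308.8),(260.7,383)),('inner top',(271,302.4),(260.2,379.5))):
  X,e=tri([(a,*p),(s,*q)]);print(n,loc(X),np.round(e,1))
o,r=ray(s,260.2,379.5);k=((-48.3)-(o-O)@Y)/(r@Y);print('ray at guard front plane',loc(o+k*r))
print('rail rear end',[loc(plane(load('top'),240+55/2.2,230+52/2.2,z))[1] for z in(18,26)],[loc(plane(load('top'),240+24/2.2,230+195/2.2,z))[1] for z in(18,26)])
E
```

```text
outer top [-51.72 -60.89  26.28] [0.2 0.2]
inner top [-51.86 -54.55  25.25] [0.4 0.4]
ray at guard front plane [-52.39 -48.3   17.91]
rail rear end [np.float64(190.37), np.float64(189.35)] [np.float64(190.45), np.float64(189.43)]
```

{"api": "send_rows", "payload": {
  "series": [
    {"ax": 0,"ay": 0,"az": 0,"dx": 0.4,"dy": 0,"dz": 0.1,"hand": 1},
    {"ax": 0,"ay": 0,"az": 0,"dx": 0.75,"dy": 0,"dz": 0.15,"hand": 1},
    {"ax": 0,"ay": 0,"az": 0,"dx": 0.75,"dy": 0,"dz": 0.15,"hand": 1},
    {"ax": 0,"ay": 0,"az": 0,"dx": 0.75,"dy": 0,"dz": 0.15,"hand": 0},
    {"ax": 0,"ay": 0,"az": 0,"dx": 0.75,"dy": 0,"dz": 0.15,"hand": 0},
    {"ax": 0,"ay": 0,"az": 0,"dx": 0.75,"dy": 0,"dz": 0.15,"hand": 0},
    {"ax": 0,"ay": 0,"az": 0,"dx": 0.75,"dy": 0,"dz": 0.15,"hand": 0},
    {"ax": 0,"ay": 0,"az": 0,"dx": 0.75,"dy": 0,"dz": 0.15,"hand": 0},
    {"ax": 0,"ay": 0,"az": 0,"dx": 0.75,"dy": 0,"dz": 0.15,"hand": 0}
  ]
}}

```text
clock: 23.85
eef_pos: [509.4, -25.2, 138.9]
tool_rot: [-3.139, -0.002, 1.358]
force: [0.5, 0.3, 0.3]
width: 85.6
gripper_force: 0.0
```

{"api": "send_rows", "payload": {
  "series": [
    {"ax": 0,"ay": 0,"az": 0,"dx": 0,"dy": 0,"dz": -3,"hand": 0},
    {"ax": 0,"ay": 0,"az": 0,"dx": 0,"dy": 0,"dz": -7,"hand": 0},
    {"ax": 0,"ay": 0,"az": 0,"dx": 0,"dy": 0,"dz": -10,"hand": 0},
    {"ax": 0,"ay": 0,"az": 0,"dx": -3,"dy": 0,"dz": -10,"hand": 0},
    {"ax": 0,"ay": 0,"az": 0,"dx": -8,"dy": 0,"dz": -10,"hand": 0},
    {"ax": 0,"ay": 0,"az": 0,"dx": -12.5,"dy": 0,"dz": -10,"hand": 0},
    {"ax": 0,"ay": 0,"az": 0,"dx": -12.5,"dy": 0,"dz": -10,"hand": 0},
    {"ax": 0,"ay": 0,"az": 0,"dx": -12.5,"dy": 0,"dz": -10,"hand": 0}
  ]
}}

```text
clock: 24.65
eef_pos: [482.8, -148.6, 238.6]
tool_rot: [-3.139, -0.002, 1.355]
force: [0.3, 1.0, 0.3]
width: 85.6
gripper_force: 0.0
```

```bash
python3 - <<'E'
from h import *
st();d=grab('wrist','w4.png')
c=[proj(d,glob(x,-50,22)).astype(int) for x in(-52,52)];print(c,loc(-d['R'].T@d['t']))
E
```

```text
24.65 loc [   0.56 -127.62  238.63] rot [-3.1393e+00 -1.7000e-03  1.3551e+00] Fxyz loc [0.08, 1.0, 0.3] w 85.58036328069483 0.0
[array([258, 114]), array([386, 114])] [  0.72 -57.84 380.9 ]
```

View pics/w4.png

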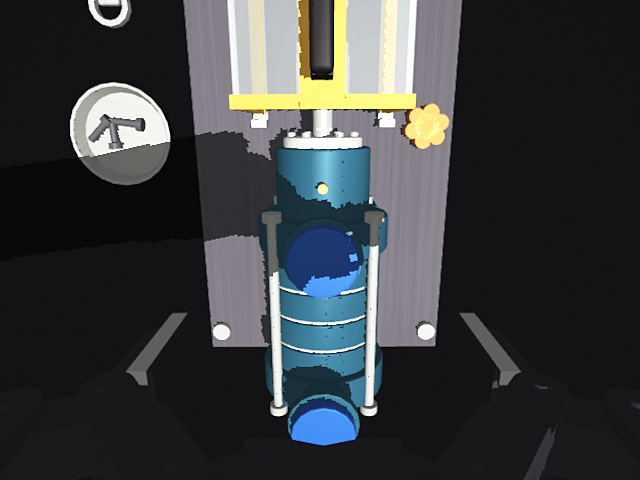

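The wrist view from in front shows the guard's front frame edge at row 109. The rail-end blocks at (259,122) and (387,122) still stand clear of it.

```bash
python3 - <<'E'
from h import *
d=load('wrist')
print('frame front',[loc(plane(d,u,109.5,122)) for u in(259,387)])
for u in(259,387):
  col=d['pixels'][100:132,u-2:u+3].mean(1).astype(int); print(u,[(100+i,*c) for i,c in enumerate(col.tolist())])
for v in(113,119,127):print(v,[loc(plane(d,259,v,z))[1] for z in(15,26)])
E
```

```text
frame front [array([-37.15, -49.2 , 122.  ]), array([ 38.06, -49.51, 122.  ])]
259 [(100, 255, 248, 122), (101, 255, 248, 123), (102, 255, 248, 123), (103, 255, 249, 123), (104, 255, 248, 123), (105, 255, 248, 123), (106, 255, 249, 124), (107, 255, 253, 128), (108, 255, 255, 119), (109, 232, 167, 62), (110, 113, 79, 29), (111, 156, 112, 40), (112, 132, 89, 17), (113, 195, 188, 176), (114, 255, 255, 255), (115, 253, 253, 253), (116, 251, 251, 250), (117, 251, 252, 250), (118, 249, 250, 247), (119, 232, 233, 230), (120, 253, 253, 252), (121, 251, 252, 250), (122, 251, 251, 250), (123, 251, 251, 250), (124, 251, 251, 250), (125, 252, 253, 251), (126, 255, 255, 254), (127, 236, 237, 233), (128, 123, 118, 128), (129, 136, 132, 140), (130, 139, 134, 142), (131, 140, 135, 143)]
387 [(100, 255, 252, 135), (101, 255, 252, 135), (102, 255, 253, 136), (103, 255, 252, 135), (104, 255, 252, 135), (105, 255, 252, 136), (106, 255, 253, 136), (107, 255, 255, 142), (108, 255, 255, 126), (109, 89, 58, 23), (110, 109, 76, 28), (111, 109, 76, 23), (112, 116, 89, 42), (113, 237, 238, 232), (114, 255, 255, 255), (115, 255, 255, 255), (116, 255, 255, 254), (117, 255, 255, 254), (118, 254, 254, 254), (119, 248, 248, 246), (120, 255, 255, 255), (121, 255, 255, 255), (122, 255, 255, 255), (123, 255, 255, 255), (124, 255, 255, 255), (125, 255, 255, 255), (126, 255, 255, 255), (127, 174, 171, 175), (128, 125, 120, 130), (129, 134, 129, 138), (130, 135, 131, 140), (131, 135, 131, 140)]
113 [np.float64(-48.41), np.float64(-48.69)]
119 [np.float64(-53.19), np.float64(-53.33)]
127 [np.float64(-59.63), np.float64(-59.58)]
```

Two readings disagree: 125 mm measured travel, but a rigid repeatable stop with the guard centred over the coupling. I'll regrasp and push more firmly to tell a snag from the end stop.

{"api": "send_rows", "payload": {
  "series": [
    {"ax": 0,"ay": 0,"az": 0,"dx": 4,"dy": 0,"dz": 0,"hand": 0},
    {"ax": 0,"ay": 0,"az": 0,"dx": 9,"dy": 0,"dz": 0,"hand": 0},
    {"ax": 0,"ay": 0,"az": 0,"dx": 12.6,"dy": 0,"dz": 0,"hand": 0},
    {"ax": 0,"ay": 0,"az": 0,"dx": 12.6,"dy": 0,"dz": 3,"hand": 0},
    {"ax": 0,"ay": 0,"az": 0,"dx": 12.6,"dy": 0,"dz": 7,"hand": 0},
    {"ax": 0,"ay": 0,"az": 0,"dx": 12.6,"dy": 0,"dz": 9.6,"hand": 0},
    {"ax": 0,"ay": 0,"az": 0,"dx": 12.6,"dy": 0,"dz": 9.6,"hand": 0},
    {"ax": 0,"ay": 0,"az": 0,"dx": 12.6,"dy": 0,"dz": 9.6,"hand": 0}
  ]
}}

```text
clock: 25.5
eef_pos: [509.9, -22.5, 143.2]
tool_rot: [-3.139, -0.002, 1.361]
force: [0.3, 0.3, 0.7]
width: 85.4
gripper_force: 0.0
```

```bash
python3 -c "
from h import *
st()"
```

```text
25.5 loc [  0.38   1.37 143.25] rot [-3.1391e+00 -2.4000e-03  1.3607e+00] Fxyz loc [0.19, 0.34, 0.73] w 85.384452260945 0.0
```

{"api": "send_rows", "payload": {
  "series": [
    {"ax": 0,"ay": 0,"az": 0.002,"dx": -0.2,"dy": -0.03,"dz": 0.1,"hand": 1},
    {"ax": 0,"ay": 0,"az": 0.002,"dx": -0.2,"dy": -0.03,"dz": 0.1,"hand": 1},
    {"ax": 0,"ay": 0,"az": 0.002,"dx": -0.2,"dy": -0.03,"dz": 0.1,"hand": 1},
    {"ax": 0,"ay": 0,"az": 0.002,"dx": -0.2,"dy": -0.03,"dz": 0.1,"hand": 1},
    {"ax": 0,"ay": 0,"az": 0.002,"dx": -0.2,"dy": -0.03,"dz": 0.1,"hand": 1},
    {"ax": 0,"ay": 0,"az": 0.002,"dx": -0.2,"dy": -0.03,"dz": 0.1,"hand": 1},
    {"ax": 0,"ay": 0,"az": 0.002,"dx": -0.2,"dy": -0.03,"dz": 0.1,"hand": 1},
    {"ax": 0,"ay": 0,"az": 0.002,"dx": -0.2,"dy": -0.03,"dz": 0.1,"hand": 1},
    {"ax": 0,"ay": 0,"az": 0.002,"dx": -0.2,"dy": -0.03,"dz": 0.1,"hand": 1}
  ]
}}

```text
clock: 26.4
eef_pos: [508.7, -26.0, 142.5]
tool_rot: [-3.139, -0.001, 1.356]
force: [-2.5, -0.1, 5.3]
width: 10.9
gripper_force: 59.4
```

{"api": "send_rows", "payload": {
  "series": [
    {"ax": 0,"ay": 0,"az": 0,"dx": -0.2,"dy": 0,"dz": 0,"hand": 1},
    {"ax": 0,"ay": 0,"az": 0,"dx": -0.4,"dy": 0,"dz": 0,"hand": 1},
    {"ax": 0,"ay": 0,"az": 0,"dx": -0.6,"dy": 0,"dz": 0,"hand": 1},
    {"ax": 0,"ay": 0,"az": 0,"dx": -0.8,"dy": 0,"dz": 0,"hand": 1},
    {"ax": 0,"ay": 0,"az": 0,"dx": -1,"dy": 0,"dz": 0,"hand": 1},
    {"ax": 0,"ay": 0,"az": 0,"dx": -1,"dy": 0,"dz": 0,"hand": 1}
  ]
}}

```text
clock: 27.0
eef_pos: [508.8, -26.1, 142.5]
tool_rot: [3.141, -0.014, 1.362]
force: [1.1, 21.2, 0.4]
width: 10.7
gripper_force: 58.8
```

```bash
python3 -c "
from h import *
st()"
```

```text
27.0 loc [ 9.0000e-02 -2.4000e+00  1.4254e+02] rot [ 3.1414 -0.014   1.3623] Fxyz loc [-3.44, 20.99, 0.44] w 10.69682932695601 58.75958025455475
```

{"api": "send_rows", "payload": {
  "series": [
    {"ax": 0,"ay": 0,"az": 0,"dx": -0.15,"dy": 0,"dz": 0,"hand": 1},
    {"ax": 0,"ay": 0,"az": 0,"dx": -0.3,"dy": 0,"dz": 0,"hand": 1},
    {"ax": 0,"ay": 0,"az": 0,"dx": -0.45,"dy": 0,"dz": 0,"hand": 1},
    {"ax": 0,"ay": 0,"az": 0,"dx": -0.5,"dy": 0,"dz": 0,"hand": 1},
    {"ax": 0,"ay": 0,"az": 0,"dx": -0.5,"dy": 0,"dz": 0,"hand": 1}
  ]
}}

```text
clock: 27.5
eef_pos: [508.7, -26.1, 142.5]
tool_rot: [3.141, -0.02, 1.365]
force: [2.5, 31.5, -2.2]
width: 10.7
gripper_force: 58.5
```

```bash
python3 -c "
from h import *
st()"
```

```text
27.5 loc [ 6.000e-02 -2.420e+00  1.425e+02] rot [ 3.1405 -0.02    1.3655] Fxyz loc [-4.16, 31.28, -2.22] w 10.690076739248347 58.5037887096405
```

The stop is rigid at 31 N. To settle whether this is home, I'll measure the total travel between the guard's two end stops by sliding it back.

{"api": "send_rows", "payload": {
  "series": [
    {"ax": 0,"ay": 0,"az": 0,"dx": 0.7,"dy": 0,"dz": 0,"hand": 1},
    {"ax": 0,"ay": 0,"az": 0,"dx": 1.5,"dy": 0,"dz": 0,"hand": 1},
    {"ax": 0,"ay": 0,"az": 0,"dx": 3,"dy": 0,"dz": 0,"hand": 1},
    {"ax": 0,"ay": 0,"az": 0,"dx": 4.5,"dy": 0,"dz": 0,"hand": 1},
    {"ax": 0,"ay": 0,"az": 0,"dx": 6,"dy": 0,"dz": 0,"hand": 1},
    {"ax": 0,"ay": 0,"az": 0,"dx": 7.5,"dy": 0,"dz": 0,"hand": 1},
    {"ax": 0,"ay": 0,"az": 0,"dx": 9,"dy": 0,"dz": 0,"hand": 1},
    {"ax": 0,"ay": 0,"az": 0,"dx": 10.5,"dy": 0,"dz": 0,"hand": 1},
    {"ax": 0,"ay": 0,"az": 0,"dx": 11.5,"dy": 0,"dz": 0,"hand": 1},
    {"ax": 0,"ay": 0,"az": 0,"dx": 12,"dy": 0,"dz": 0,"hand": 1}
  ]
}}

```text
clock: 28.5
eef_pos: [530.8, 76.5, 142.5]
tool_rot: [-3.139, -0.0, 1.357]
force: [-3.5, -2.4, 6.6]
width: 10.8
gripper_force: 59.8
```

```bash
python3 -c "
from h import *
st()"
```

```text
28.5 loc [-6.0000e-02  1.0247e+02  1.4250e+02] rot [-3.1387e+00 -1.0000e-04  1.3569e+00] Fxyz loc [-2.9, -3.08, 6.59] w 10.778242389115675 59.84284043312073
```

{"api": "send_rows", "payload": {
  "series": [
    {"ax": 0,"ay": 0,"az": 0,"dx": 0.5,"dy": 0,"dz": -0.1,"hand": 1},
    {"ax": 0,"ay": 0,"az": 0,"dx": 1.1,"dy": 0,"dz": -0.1,"hand": 1},
    {"ax": 0,"ay": 0,"az": 0,"dx": 1.7,"dy": 0,"dz": -0.1,"hand": 1},
    {"ax": 0,"ay": 0,"az": 0,"dx": 2.2,"dy": 0,"dz": -0.1,"hand": 1},
    {"ax": 0,"ay": 0,"az": 0,"dx": 2.5,"dy": 0,"dz": -0.1,"hand": 1},
    {"ax": 0,"ay": 0,"az": 0,"dx": 2.5,"dy": 0,"dz": -0.1,"hand": 1}
  ]
}}

```text
clock: 29.1
eef_pos: [536.2, 101.9, 142.6]
tool_rot: [-3.138, -0.002, 1.357]
force: [-0.8, -0.3, -9.2]
width: 10.5
gripper_force: 58.4
```

```bash
python3 -c "
from h import *
st()"
```

```text
29.1 loc [-1.1000e-01  1.2851e+02  1.4258e+02] rot [-3.1384e+00 -2.2000e-03  1.3570e+00] Fxyz loc [-0.75, -0.48, -9.21] w 10.504728690395533 58.41346085071564
```

{"api": "send_rows", "payload": {
  "series": [
    {"ax": 0,"ay": 0,"az": 0,"dx": 0.3,"dy": 0,"dz": 0.1,"hand": 1},
    {"ax": 0,"ay": 0,"az": 0,"dx": 0.6,"dy": 0,"dz": 0.1,"hand": 1},
    {"ax": 0,"ay": 0,"az": 0,"dx": 0.9,"dy": 0,"dz": 0.1,"hand": 1},
    {"ax": 0,"ay": 0,"az": 0,"dx": 0.9,"dy": 0,"dz": 0.1,"hand": 1}
  ]
}}

```text
clock: 29.5
eef_pos: [537.1, 106.0, 142.5]
tool_rot: [-3.137, 0.005, 1.355]
force: [-4.7, -9.7, 5.5]
width: 10.8
gripper_force: 60.4
```

```bash
python3 -c "
from h import *
st()"
```

```text
29.5 loc [-1.0000e-01  1.3272e+02  1.4251e+02] rot [-3.1375  0.0048  1.3545] Fxyz loc [-2.56, -10.48, 5.49] w 10.83898799747443 60.40638506412506
```

The rear stop is at 132.7, so the total travel is 135.1 mm and the first stop was fully home; the guard simply started 10 mm along. Now I'll slide it home again.

{"api": "send_rows", "payload": {
  "series": [
    {"ax": 0,"ay": 0,"az": 0,"dx": -0.6,"dy": 0,"dz": 0,"hand": 1},
    {"ax": 0,"ay": 0,"az": 0,"dx": -1.6,"dy": 0,"dz": 0,"hand": 1},
    {"ax": 0,"ay": 0,"az": 0,"dx": -3,"dy": 0,"dz": 0,"hand": 1},
    {"ax": 0,"ay": 0,"az": 0,"dx": -4.5,"dy": 0,"dz": 0,"hand": 1},
    {"ax": 0,"ay": 0,"az": 0,"dx": -6,"dy": 0,"dz": 0,"hand": 1},
    {"ax": 0,"ay": 0,"az": 0,"dx": -7.5,"dy": 0,"dz": 0,"hand": 1},
    {"ax": 0,"ay": 0,"az": 0,"dx": -9,"dy": 0,"dz": 0,"hand": 1},
    {"ax": 0,"ay": 0,"az": 0,"dx": -10.5,"dy": 0,"dz": 0,"hand": 1},
    {"ax": 0,"ay": 0,"az": 0,"dx": -11.5,"dy": 0,"dz": 0,"hand": 1},
    {"ax": 0,"ay": 0,"az": 0,"dx": -12,"dy": 0,"dz": 0,"hand": 1}
  ]
}}

```text
clock: 30.5
eef_pos: [512.9, -6.4, 142.5]
tool_rot: [-3.14, -0.004, 1.357]
force: [-4.0, 4.2, 1.6]
width: 10.8
gripper_force: 60.0
```

```bash
python3 -c "
from h import *
st()"
```

```text
30.5 loc [1.0000e-02 1.7710e+01 1.4251e+02] rot [-3.1398 -0.0037  1.3566] Fxyz loc [-4.78, 3.24, 1.64] w 10.772293366998142 60.00317394733429
```

{"api": "send_rows", "payload": {
  "series": [
    {"ax": 0,"ay": 0,"az": 0,"dx": -0.5,"dy": 0,"dz": 0,"hand": 1},
    {"ax": 0,"ay": 0,"az": 0,"dx": -1,"dy": 0,"dz": 0,"hand": 1},
    {"ax": 0,"ay": 0,"az": 0,"dx": -1.4,"dy": 0,"dz": 0,"hand": 1},
    {"ax": 0,"ay": 0,"az": 0,"dx": -1.7,"dy": 0,"dz": 0,"hand": 1},
    {"ax": 0,"ay": 0,"az": 0,"dx": -2,"dy": 0,"dz": 0,"hand": 1},
    {"ax": 0,"ay": 0,"az": 0,"dx": -2.3,"dy": 0,"dz": 0,"hand": 1},
    {"ax": 0,"ay": 0,"az": 0,"dx": -2.3,"dy": 0,"dz": 0,"hand": 1},
    {"ax": 0,"ay": 0,"az": 0,"dx": -2.3,"dy": 0,"dz": 0,"hand": 1}
  ]
}}

```text
clock: 31.3
eef_pos: [508.8, -26.0, 142.5]
tool_rot: [-3.14, -0.006, 1.359]
force: [-3.7, 8.3, 1.3]
width: 11.1
gripper_force: 59.9
```

```bash
python3 -c "
from h import *
st()"
```

```text
31.3 loc [ 7.0000e-02 -2.3500e+00  1.4251e+02] rot [-3.1404 -0.0064  1.3588] Fxyz loc [-5.36, 7.31, 1.34] w 11.128847335364147 59.9181193113327
```

Home at −2.35 with 7 N. Push slightly more, unload just short of zero, release and rise.

{"api": "send_rows", "payload": {
  "series": [
    {"ax": 0,"ay": 0,"az": 0,"dx": -0.15,"dy": 0,"dz": 0,"hand": 1},
    {"ax": 0,"ay": 0,"az": 0,"dx": -0.15,"dy": 0,"dz": 0,"hand": 1},
    {"ax": 0,"ay": 0,"az": 0,"dx": 0.15,"dy": -0.1,"dz": 0,"hand": 1},
    {"ax": 0,"ay": 0,"az": 0,"dx": 0.15,"dy": -0.15,"dz": 0,"hand": 1},
    {"ax": 0,"ay": 0,"az": 0,"dx": 0.15,"dy": -0.15,"dz": 0,"hand": 0},
    {"ax": 0,"ay": 0,"az": 0,"dx": 0.15,"dy": -0.15,"dz": 0,"hand": 0},
    {"ax": 0,"ay": 0,"az": 0,"dx": 0.15,"dy": -0.15,"dz": 0,"hand": 0},
    {"ax": 0,"ay": 0,"az": 0,"dx": 0.15,"dy": -0.15,"dz": 0,"hand": 0},
    {"ax": 0,"ay": 0,"az": 0,"dx": 0.15,"dy": -0.15,"dz": 0,"hand": 0},
    {"ax": 0,"ay": 0,"az": 0,"dx": 0.15,"dy": -0.15,"dz": 0,"hand": 0}
  ]
}}

```text
clock: 32.3
eef_pos: [506.9, -28.3, 141.9]
tool_rot: [-3.14, -0.002, 1.356]
force: [0.4, -0.1, -0.5]
width: 85.7
gripper_force: 0.0
```

{"api": "send_rows", "payload": {
  "series": [
    {"ax": 0,"ay": 0,"az": 0,"dx": 0,"dy": 0,"dz": -3,"hand": 0},
    {"ax": 0,"ay": 0,"az": 0,"dx": 0,"dy": 0,"dz": -7,"hand": 0},
    {"ax": 0,"ay": 0,"az": 0,"dx": 0,"dy": 0,"dz": -10,"hand": 0},
    {"ax": 0,"ay": 0,"az": 0,"dx": -3,"dy": 0,"dz": -10,"hand": 0},
    {"ax": 0,"ay": 0,"az": 0,"dx": -8,"dy": 0,"dz": -10,"hand": 0},
    {"ax": 0,"ay": 0,"az": 0,"dx": -12.5,"dy": 0,"dz": -10,"hand": 0},
    {"ax": 0,"ay": 0,"az": 0,"dx": -12.5,"dy": 0,"dz": -10,"hand": 0},
    {"ax": 0,"ay": 0,"az": 0,"dx": -12.5,"dy": 0,"dz": -10,"hand": 0},
    {"ax": 0,"ay": 0,"az": 0,"dx": -12.5,"dy": 0,"dz": -10,"hand": 0}
  ]
}}

```text
clock: 33.2
eef_pos: [480.8, -149.2, 241.8]
tool_rot: [-3.14, -0.003, 1.358]
force: [0.2, 0.3, 0.2]
width: 85.5
gripper_force: 0.0
```

```bash
python3 - <<'E'
from h import *
st();d=grab('wrist','w5.png');s=grab('side','s5.png')
for u in(290,360):
  h=cv2.cvtColor(d['pixels'],cv2.COLOR_RGB2HSV);m=cv2.inRange(h,(20,100,200),(34,255,255))[:135,u];v=np.where(m)[0].max()+1;print('front',v,loc(plane(d,u,v,124)))
# hub screw in side view
p=s['pixels'][312:332,290:306].astype(int).sum(2);v,u=np.unravel_index(p.argmin(),p.shape);print('screw',290+u,312+v,loc(plane(s,290+u,312+v,93)))
o=dict(s);o['pixels']=cv2.imread('pics/side0.png')[:,:,::-1];p=o['pixels'][312:332,290:306].astype(int).sum(2);v,u=np.unravel_index(p.argmin(),p.shape);print('screw0',290+u,312+v,loc(plane(o,290+u,312+v,93)))
E
```

```text
33.2 loc [  -1.29 -128.63  241.76] rot [-3.1395e+00 -2.6000e-03  1.3578e+00] Fxyz loc [0.09, 0.32, 0.21] w 85.48615362090965 0.0
front 108 [-21.04 -49.36 124.  ]
front 108 [ 20.24 -49.41 124.  ]
screw 298 320 [ -0.34 -26.22  93.  ]
screw0 299 321 [  0.67 -28.16  93.  ]
```

```bash
python3 - <<'E'
from h import *
s=load('side')
for f in('side0.png','s5.png'):
  o=dict(s);o['pixels']=cv2.imread('pics/'+f)[:,:,::-1];p=o['pixels'][314:328,292:305].astype(int).sum(2)
  wt=np.clip(np.median(p)*.75-p,0,None);yy,xx=np.mgrid[314:328,292:305];u,v=(wt*xx).sum()/wt.sum(),(wt*yy).sum()/wt.sum();print(f,u,v,loc(plane(o,u,v,93)));print(p[3:11,2:11])
E
```

```text
side0.png 297.67869051227643 320.5424371021522 [ -0.85 -27.12  93.  ]
[[741 741 741 741 741 741 741 741 741]
 [741 740 740 733 729 740 741 741 741]
 [741 689 653 510 428 425 721 741 741]
 [741 732 560 428 428 426 663 741 741]
 [741 621 368 397 399 338 622 741 741]
 [741 699 428 510 491 555 728 741 741]
 [741 741 653 740 739 741 741 741 741]
 [741 741 703 741 741 741 741 741 741]]
s5.png 297.89345304306374 320.2954075957413 [ -0.53 -26.72  93.  ]
[[373 379 362 348 377 358 377 366 351]
 [346 335 347 330 302 341 352 359 365]
 [381 385 364 289 252 327 386 435 444]
 [453 446 285 208 197 205 300 420 444]
 [452 405 264 205 208 211 250 413 451]
 [449 411 302 235 210 234 283 417 446]
 [454 453 414 348 290 346 390 437 443]
 [451 446 452 451 446 445 444 444 445]]
```

```bash
python3 -c "
from h import *
print(finish_job())"
```

```text
the job is handed in; nothing more can be done
None
```

The job is handed in: the shaft was held at about 10 N against both stops (12 mm apart) and left midway, and the guard is fully home. I did slide the guard back once to its parked stop, which confirmed its full 135 mm travel, before bringing it home again. The loose things were not touched.

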